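Sort the bench clutter into its trays

TASK

Sort the mixed things on the bench into the three trays: the two wooden sticks go into the bare wooden tray, the two white screw tins into the blue tray, and the wooden jig block into the green tray. Each must end up released, wholly inside its tray and flat on its floor, not leaning on the rim or lying on another thing; keep the tins upright all the time. Leave the little steel slip gauge and the purple tape roll where they lie.

Things in the scene. Friction and masses are not known exactly. Their poses are not given: they have to be found in the camera images.
- dark_stick: dark brown hardwood stick, lying flat, 12 x 69 x 8 mm, 30 g. Origin: centre of the underside; y along its length, x across its 12 mm width, z up. Goes into the wooden tray.
- pale_stick: light orange-brown wooden stick, lying flat, 9 x 68 x 8 mm, 30 g. Origin: centre of the underside; y along its length, x across its 9 mm width, z up. Goes into the wooden tray.
- jig_block: flat pale wooden jig block with a bore, 52 x 34 x 15 mm, 20 g. Origin: centre of the underside; x along its 52 mm length, y across its 34 mm width, z up. Goes into the green tray.
- tin_1: round white screw tin with a lid, standing upright, closed: body 49 mm and lid 51 mm in diameter, 42 mm high (lid from 32 mm up), 70 g. Origin: centre of the underside; z up. Goes into the blue tray.
- tin_2: a second screw tin, the same as tin_1. Goes into the blue tray beside the other.
- wood_tray: shallow open tray of bare light wood, 120 x 96 mm outside, 12 mm high, walls 3 mm, floor 3 mm thick (floor top 3 mm above the origin, inside 114 x 90 mm), fixed to the table. Origin: centre of the underside; x along its 120 mm side, y along its 96 mm side, z up.
- blue_tray: shallow open tray with blue walls and floor, 120 x 96 mm outside, 12 mm high, walls 3 mm, floor 3 mm thick (floor top 3 mm above the origin, inside 114 x 90 mm), fixed to the table. Origin: centre of the underside; x along its 120 mm side, y along its 96 mm side, z up.
- green_tray: shallow open tray with green walls and floor, 120 x 96 mm outside, 12 mm high, walls 3 mm, floor 3 mm thick (floor top 3 mm above the origin, inside 114 x 90 mm), fixed to the table. Origin: centre of the underside; x along its 120 mm side, y along its 96 mm side, z up.
- slip_gauge: small bright steel slip gauge, 10 x 28 x 9 mm, loose on the table among the things: to be left alone. Origin: centre of the underside; y along its length, z up.
- tape_roll: roll of purple masking tape lying flat, 68 mm in diameter, 18 mm high, loose at the near right: to be left alone. Origin: centre of the underside; z up.

How it is judged (in metres and radians):
At the end, for the whole second after the job is handed in: Sticks in the wooden tray, tins in the blue, jig block in the green: each centred within 55 mm (x) and 42 mm (y) of its tray's centre, underside under 7 mm above the tray's underside, level to 0.12 rad, at rest; slip gauge and tape roll within 30 mm of their starts (x of dark_stick in the frame of wood_tray between -0.055 and 0.055 m and y of dark_stick in the frame of wood_tray between -0.042 and 0.042 m and z of dark_stick in the frame of wood_tray between 0 and 0.007 m and angle between each of dark_stick, pale_stick, tin_1, tin_2, jig_block's own z axis and vertical below 0.12 rad and linear speed of each of dark_stick, pale_stick, tin_1, tin_2, jig_block below 0.02 m/s and angular speed of each of dark_stick, pale_stick, tin_1, tin_2, jig_block below 0.2 rad/s and x of pale_stick in the frame of wood_tray between -0.055 and 0.055 m and y of pale_stick in the frame of wood_tray between -0.042 and 0.042 m and z of pale_stick in the frame of wood_tray between 0 and 0.007 m and x of tin_1 in the frame of blue_tray between -0.055 and 0.055 m and y of tin_1 in the frame of blue_tray between -0.042 and 0.042 m and z of tin_1 in the frame of blue_tray between 0 and 0.007 m and x of tin_2 in the frame of blue_tray between -0.055 and 0.055 m and y of tin_2 in the frame of blue_tray between -0.042 and 0.042 m and z of tin_2 in the frame of blue_tray between 0 and 0.007 m and x of jig_block in the frame of green_tray between -0.055 and 0.055 m and y of jig_block in the frame of green_tray between -0.042 and 0.042 m and z of jig_block in the frame of green_tray between 0 and 0.007 m and distance of each of slip_gauge, tape_roll from where it was at the start of the episode below 0.03 m); the robot touches nothing.
It fails at once if a screw tin is tipped over (angle between any of tin_1, tin_2's own z axis and vertical above 0.6 rad).
It fails at once if the slip gauge or the tape roll is moved more than 30 mm (distance of any of slip_gauge, tape_roll from where it was at the start of the episode above 0.03 m).
It also fails if it takes over 104 s, if anything falls off the work surface, if the arm or the gripper's body presses on something with over 40 N, if the wrist force passes 120 N, or if a joint passes its speed limit or range.

ROBOT

A 6-joint arm with a two-finger parallel gripper is mounted at the origin on the work surface; the furniture and walls round the work are solid. World frame = base frame: x ahead of the robot, y to its left, z up, the work surface at z = 0. Lengths are in m, angles in degrees, forces in N, time in s.
With the tool pointing down it reaches from about 0.4 to 0.825 m from the base axis. Payload 7 kg.
Tool frame: the origin (TCP) lies midway between the tips of the shut fingers; the grasp point (between the pads) lies 19 mm behind it (grip_depth is the distance from the TCP to the grasp point, in m); z points along the fingers, y is the direction in which the jaws open and shut (so a half turn about z gives the same grasp; the last joint's range is limited). The gripper opens to 88 mm and grips with 3 to 60 N. Pads are 19 mm wide; open, the fingers measure 130 mm over their backs; the gripper's body (78 mm by 193 mm) begins 47 mm behind the grasp point.
Start: joints at [-52.133, 20.546, 0.682, 0, -70.136, -16.507], TCP at [0.246, -0.629, 0.227] pointing down, gripper open.
Joint ranges: [-176.03, 176.03], [-82.01, 121.73], [-58.28, 71.71], [-173.87, 95.51], [-174.79, -0.11], [-173.66, 173.66]. Speed limits (degrees/s): [136.94, 136.94, 172.46, 180, 180, 180].

INTERFACE

Orientations are given as [roll, pitch, yaw] about the fixed x, y, z axes, in that order (R = Rz(yaw) Ry(pitch) Rx(roll)).
In Python, from plant import * gives the robot as it stands.
- The arm moves only by the shell command python3 -m inch 'ROWS'. ROWS is JSON, a list of rows, each an object of numbers: "ax", "ay", "az": the turn, a rotation vector about the tool's x, y, z in degrees; "dx", "dy", "dz": the shift along the tool's x, y, z in mm; "fingers": the finger opening in mm, from 0 to 87.6. In form: [{"ax": .., "ay": .., "az": .., "dx": .., "dy": .., "dz": .., "fingers": ..}, ...]. A call has 1 to 8 rows; each row is the pose to reach, as a shift and turn from the pose commanded when the call began, along the tool's axes at that moment; what a row does not reach only later rows make up. A row lasts 1/8 s, in which the tool goes at most 62.5 mm and 10.7 degrees, less where a joint would pass 70% of its speed; a pose out of reach is approached as far as the arm can. A call with a gripper value outside its range is refused whole. The fingers move at their own pace and stop on an object; the grip force is fixed at half the most. Time passes only in rows, so rows that repeat a pose let the fingers close. It gives the time, the measured TCP pose, the force and the opening at its end, in the units of the state.
- get_obs(): the state, without advancing time (a new reading comes with each control period).
- snapshot(name): name is "side" or "top"; returns a dict with "image" (384x512x3 uint8, red, green, blue), "fx", "fy", "cx", "cy" (pixels), "rvec" (rotation vector, rad) and "tvec" (3), from world to camera coordinates, as OpenCV has them. Camera axes: x right, y down, z forward; pixel columns grow to the right and rows downward; lengths in m; the calibration is good to about 2 mm. A picture is of the moment at which its call begins. There is no depth.
- close_job(): hands the job in, once; it reports no verdict.
Trained networks look in the newest picture that a camera, given by its name, has taken for a name from the list of things; names that differ only in an ending like _2 or _b are one class to them, and where a whole thing is asked for, a point or a joint stands for the part that bears it (a point fixed in the world has none). Each returns a list of dicts, best first, with "score" (0 to 1); they miss things now and then, are a little off and sometimes report something else, mostly with a low value. They report only what shows in the picture. A call takes as long as a camera call.
- search_frame(target, camera): "bbox" ([centre column, centre row, width, height] in pixels, round what is visible of it).
- trace(target, camera): "mask" (384x512 bool, what is visible of it) and "bbox" ([centre column, centre row, width, height] in pixels, round what is visible of it).
- landmark_of(target, camera): "position" ([column, row] in pixels: a listed point, or the origin of a listed thing).
The state is a dict: "clock": time; "joint_pos": joint angles; "qvel": joint speeds; "tau": joint torques, N m; "tool_pos": TCP position; "orientation": TCP orientation; "force": force on the tool from outside, world axes, zero at the start; "moment": the same for the moment, N m; "opening": finger opening in m.
Only numpy, scipy, OpenCV 4.12 (cv2) and the standard library are available. Lean on these libraries where they do the work, as an engineer would, in place of code of your own. Each camera call takes 0.05 s, during which the arm holds its last target.

## Working session

There is one attempt and no reset: what is moved stays moved. The work goes in short steps, Python scripts to look and compute and a shell command to move; the robot and the scene stay as the last step left them, time stands still between calls to the robot, and variables do not carry over. Pictures are saved under pics/ and viewed, and the job is handed in when it is done.

```bash
ls; mkdir -p pics
cat > h.py <<'E'
from plant import *
import numpy as np, cv2
def cam(s):
    R,_=cv2.Rodrigues(np.array(s["rvec"],float)); K=np.array([[s["fx"],0,s["cx"]],[0,s["fy"],s["cy"]],[0,0,1]],float)
    return K,R,np.array(s["tvec"],float).ravel()
def back(s,uv,z):
    K,R,t=cam(s); d=R.T@np.linalg.solve(K,np.array([uv[0],uv[1],1.0])); c=-R.T@t
    return c+d*(z-c[2])/d[2]
def save(s,n,scale=1.5):
    im=cv2.cvtColor(s["image"],cv2.COLOR_RGB2BGR); cv2.imwrite(f"pics/{n}.png",cv2.resize(im,None,fx=scale,fy=scale,interpolation=cv2.INTER_CUBIC))
E
python3 - <<'E'
from h import *
o=get_obs(); print(o)
for c in ["top","side"]:
    s=snapshot(c); save(s,c+"0"); K,R,t=cam(s); print(c,-R.T@t)
    for n in ["dark_stick","pale_stick","jig_block","tin_1","wood_tray","blue_tray","green_tray","slip_gauge","tape_roll"]:
        for r in landmark_of(n,c)[:3]:
            z={"s":0}.get(n,0); print(n,round(r["score"],2),np.round(r["position"],1),np.round(back(s,r["position"],0),3))
E
```

```text
pics
{'clock': 0.0, 'joint_pos': array([-5.21326579e+01,  2.05903350e+01,  6.31907706e-01, -2.00410389e-02,
       -7.01353956e+01, -1.65059797e+01]), 'qvel': array([-0.01013067, -0.01764531, -0.07379558, -0.03053534, -0.06544916,
        0.12253434]), 'tau': array([-6.37036428e-04, -5.82716954e+01,  2.93052721e+01,  6.99712291e+00,
        6.82882121e-03, -1.67053158e-04]), 'tool_pos': array([ 0.24564432, -0.62817438,  0.22562118]), 'orientation': array([ 1.79904691e+02, -8.59571682e-03, -1.58645456e+02]), 'force': array([0.4260001 , 1.01164894, 0.28440887]), 'moment': array([0.00703325, 0.03266194, 0.04155844]), 'opening': 0.08775115419193898}
top [ 3.26592608e-01 -4.45012930e-04  8.71590969e-01]
dark_stick 0.59 [363.8 192.2] [ 0.447 -0.254  0.   ]
dark_stick 0.17 [342.3 228.6] [ 0.364 -0.201  0.   ]
pale_stick 0.66 [279.  184.6] [ 0.467 -0.059  0.   ]
jig_block 0.74 [189.6 155.3] [0.538 0.147 0.   ]
tin_1 0.62 [273.8 158.4] [ 0.529 -0.048  0.   ]
tin_1 0.61 [359.5 156. ] [ 0.533 -0.249  0.   ]
wood_tray 0.97 [235.7 177.1] [0.486 0.04  0.   ]
blue_tray 0.65 [315.7 175.4] [ 0.488 -0
[... 164 characters left out ...]
tape_roll 0.77 [341.4 228.7] [ 0.364 -0.199  0.   ]
side [ 0.07522435 -0.63395496  0.60940076]
dark_stick 0.71 [317.9 271.3] [ 0.445 -0.247  0.   ]
dark_stick 0.37 [303.7 230.1] [ 0.489 -0.147  0.   ]
pale_stick 0.68 [263.8 210.5] [ 0.453 -0.054  0.   ]
jig_block 0.75 [252.2 156.6] [0.539 0.131 0.   ]
tin_1 0.6 [352.7 250.5] [ 0.534 -0.242  0.   ]
tin_1 0.59 [290.6 197.6] [ 0.526 -0.05   0.   ]
wood_tray 0.8 [248.9 180.7] [0.481 0.052 0.   ]
green_tray 0.58 [215.8 143.6] [0.491 0.233 0.   ]
green_tray 0.54 [252.  180.8] [0.486 0.047 0.   ]
slip_gauge 0.61 [221.6 163.5] [0.46  0.146 0.   ]
slip_gauge 0.23 [264.7 276.6] [ 0.357 -0.206  0.   ]
tape_roll 0.87 [263.6 276.3] [ 0.356 -0.204  0.   ]
```

View pics/top0.png

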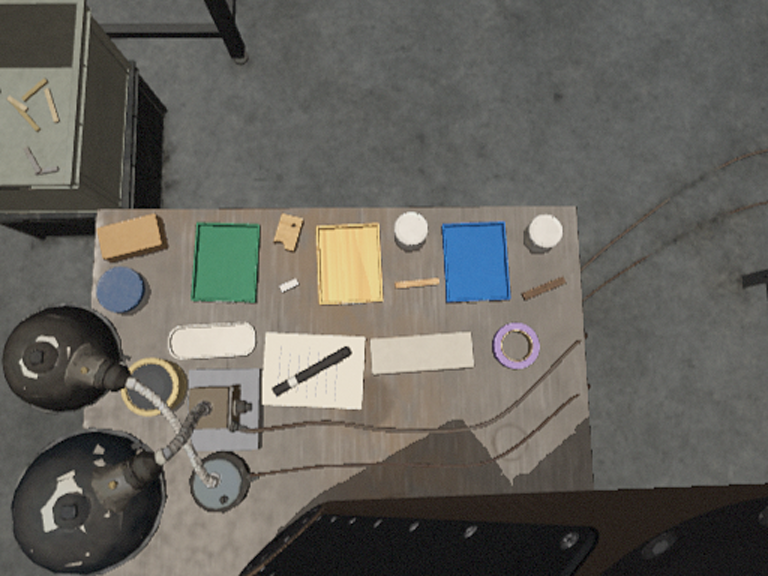

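View pics/side0.png

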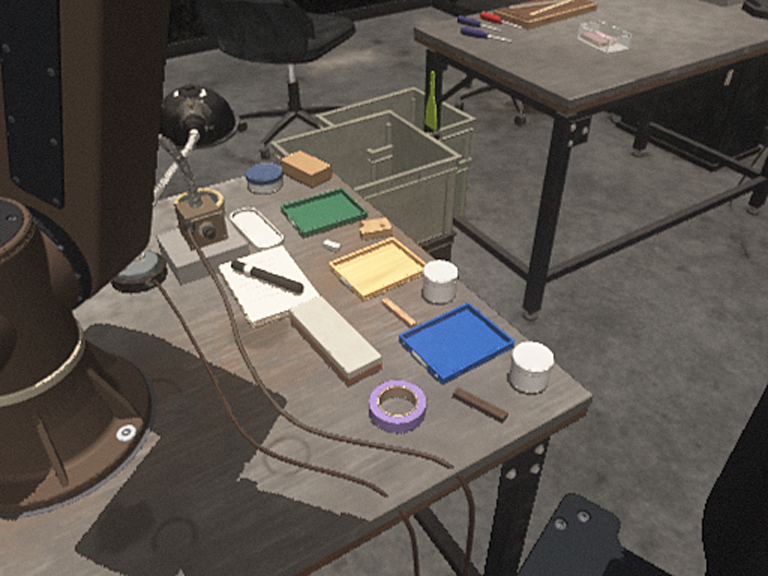

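Run:
```python
from h import *
s=snapshot("top"); 
cv2.imwrite("pics/top_crop.png",cv2.resize(cv2.cvtColor(s["image"][120:260,110:390],cv2.COLOR_RGB2BGR),None,fx=2.85,fy=2.85,interpolation=cv2.INTER_CUBIC))
for n,z in [("dark_stick",.008),("pale_stick",.008),("jig_block",.015),("tin_1",.042),("wood_tray",.012),("blue_tray",.012),("green_tray",.012),("slip_gauge",.009),("tape_roll",.018)]:
    for r in trace(n,"top")[:2]:
        if r["score"]<.3: continue
        v,u=np.nonzero(r["mask"]); P=np.array([back(s,(a,b),z)[:2] for a,b in zip(u,v)])
        (cx,cy),(w,h),a=cv2.minAreaRect(P.astype(np.float32)*1000)
        C=np.cov(P.T); w2,V=np.linalg.eigh(C)
        print(n,round(r["score"],2),len(u),"mean",P.mean(0).round(4),"rect",round(cx,1),round(cy,1),round(w,1),round(h,1),round(a,1),"major dir deg",round(np.degrees(np.arctan2(V[1,1],V[0,1]))%180,1))
```

```text
dark_stick 0.65 97 mean [ 0.4438 -0.2429] rect 444.4 -247.2 10.1 63.4 18.6 major dir deg 111.7
jig_block 0.56 318 mean [0.5357 0.139 ] rect 534.8 139.8 35.7 52.9 75.0 major dir deg 176.3
tin_1 0.75 452 mean [ 0.5302 -0.0449] rect 530.1 -45.0 49.2 56.3 78.2 major dir deg 177.6
tin_1 0.66 502 mean [ 0.5245 -0.2418] rect 524.5 -242.0 50.0 60.4 43.7 major dir deg 130.0
wood_tray 0.86 2153 mean [0.4855 0.0473] rect 486.4 47.2 121.6 96.8 2.1 major dir deg 6.7
blue_tray 0.78 2248 mean [ 0.4871 -0.146 ] rect 487.6 -146.7 122.7 99.3 1.8 major dir deg 0.8
green_tray 0.98 2318 mean [0.4905 0.2337] rect 490.8 233.2 101.6 124.8 89.0 major dir deg 177.0
slip_gauge 0.64 74 mean [ 0.4557 -0.0564] rect 455.7 -56.2 6.2 59.9 5.2 major dir deg 95.0
slip_gauge 0.4 69 mean [0.4548 0.1376] rect 454.7 137.8 12.4 28.2 26.6 major dir deg 117.6
tape_roll 0.6 463 mean [ 0.3577 -0.1991] rect 357.8 -198.7 66.4 67.0 43.4 major dir deg 97.0
```

The top picture shows green, wood and blue trays at about (226,263), (350,264) and (476,263) in the enlarged view. The tins are at (411,230) and (545,231), the sticks at (417,283) and (543,288), the jig block at (288,232), the gauge at (288,286) and the tape at (517,345). I'll refine the poses with a silhouette fit on both cameras.

```bash
cat >> h.py <<'E'
from scipy.optimize import minimize
DIM=dict(dark_stick=(.012,.069,.008),pale_stick=(.009,.068,.008),jig_block=(.052,.034,.015),slip_gauge=(.010,.028,.009),wood_tray=(.12,.096,.012),blue_tray=(.12,.096,.012),green_tray=(.12,.096,.012))
def verts(n,p,z0=0):
    if n.startswith(("tin","tape")):
        a=np.linspace(0,2*np.pi,48,endpoint=False); L=[(.0245,0),(.0255,.032),(.0255,.042)] if n[1]=="i" else [(.034,0),(.034,.018)]
        return np.vstack([np.c_[p[0]+r*np.cos(a),p[1]+r*np.sin(a),0*a+z+z0] for r,z in L])
    d=DIM[n]; c,s=np.cos(p[2]),np.sin(p[2])
    return np.array([(p[0]+c*x-s*y,p[1]+s*x+c*y,z+z0) for x in(-d[0]/2,d[0]/2) for y in(-d[1]/2,d[1]/2) for z in(0,d[2])])
def sil(s,n,p,z0=0,k=4):
    K,R,t=cam(s); q=(K@(R@verts(n,p,z0).T+t[:,None])); q=(q[:2]/q[2]).T
    h=cv2.convexHull(((q+.5)*k*16).astype(np.int32)); m=np.zeros((384*k,512*k),np.uint8); cv2.fillConvexPoly(m,h,255,shift=4)
    return cv2.resize(m,(512,384),interpolation=cv2.INTER_AREA)/255.
def fit(obs,n,p0,z0=0):
    def f(p): return sum(np.abs(sil(s,n,p,z0)-m).sum()/m.sum() for s,m in obs)
    S=[p0]+[np.array(p0)+np.r_[np.eye(len(p0))[i]*(.012 if i<2 else .2)] for i in range(len(p0))]
    r=minimize(f,p0,method="Nelder-Mead",options=dict(initial_simplex=np.array(S),xatol=1e-4,fatol=1e-3)); return r.x,r.fun/len(obs)
E
python3 - <<'E'
from h import *
G={"dark_stick":[(.444,-.245,.37)],"pale_stick":[(.456,-.056,.09)],"jig_block":[(.535,.139,-.26)],"tin_1":[(.531,-.046),(.529,-.244)],"wood_tray":[(.486,.047,.03)],"blue_tray":[(.487,-.146,.03)],"green_tray":[(.491,.233,0.)],"slip_gauge":[(.455,.138,.46)],"tape_roll":[(.358,-.2)]}
S={c:snapshot(c) for c in("top","side")}
for n,gs in G.items():
    M={c:[r for r in trace(n,c)] for c in S}
    for g in gs:
        out=[];ob=[]
        for c in S:
            K,R,t=cam(S[c]); best=None
            for r in M[c]:
                i=np.minimum(sil(S[c],n,g),r["mask"]).sum()/np.maximum(sil(S[c],n,g),r["mask"]).sum()
                if i>.25 and (best is None or i>best[0]): best=(i,r)
            if best: 
                o=(S[c],best[1]["mask"].astype(float)); ob.append(o); x,e=fit([o],n,g); out.append((c,x.round(4),round(e,2)))
        if len(ob)==2: x,e=fit(ob,n,g); out.append(("both",x.round(4),round(e,2)))
        print(n,*out)
E
```

```text
dark_stick ('top', array([ 0.4468, -0.2492,  0.3846]), np.float64(0.12)) ('side', array([ 0.4477, -0.2476,  0.3551]), np.float64(0.11)) ('both', array([ 0.4472, -0.2485,  0.3723]), np.float64(0.14))
pale_stick ('top', array([ 0.4564, -0.0534,  0.0898]), np.float64(0.25)) ('side', array([ 0.4573, -0.0546,  0.1034]), np.float64(0.15)) ('both', array([ 0.4568, -0.0544,  0.0881]), np.float64(0.22))
jig_block ('top', array([ 0.5383,  0.1413, -0.334 ]), np.float64(0.13)) ('side', array([ 0.5377,  0.1404, -0.3999]), np.float64(0.14)) ('both', array([ 0.538 ,  0.1408, -0.3642]), np.float64(0.14))
tin_1 ('top', array([ 0.5338, -0.0466]), np.float64(0.08)) ('side', array([ 0.5346, -0.0418]), np.float64(0.05)) ('both', array([ 0.5332, -0.0449]), np.float64(0.1))
tin_1 ('top', array([ 0.529 , -0.2465]), np.float64(0.15)) ('side', array([ 0.5302, -0.2443]), np.float64(0.08)) ('both', array([ 0.5288, -0.2459]), np.float64(0.12))
wood_tray ('top', array([0.4872, 0.0471, 0.0453]), np.float64(0.03))
blue_tray ('top', array([ 0.4888, -0.1462,  0.0245]), np.float64(0.04)) ('side', array([ 0.4898, -0.1451,  0.0359]), np.float64(0.03)) ('both', array([ 0.4892, -0.1458,  0.0297]), np.float64(0.04))
green_tray ('top', array([ 0.4921,  0.2353, -0.0193]), np.float64(0.04))
slip_gauge
tape_roll ('top', array([ 0.3601, -0.2007]), np.float64(0.48)) ('side', array([ 0.3606, -0.1999]), np.float64(0.24)) ('both', array([ 0.3604, -0.2005]), np.float64(0.36))
```

View pics/top_crop.png

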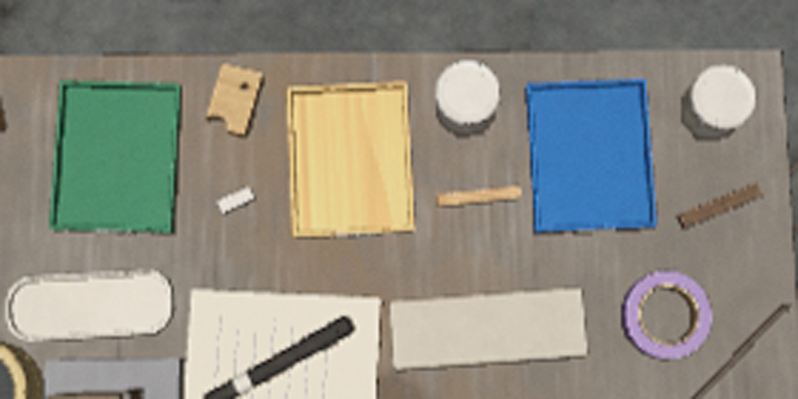

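The crop shows the jig block's notch at its near-left end, at (215,125), with the long edges tilted about -16°. The tins are clear of everything. I'll start with the right-hand tin.

```bash
cat >> h.py <<'E'
from scipy.spatial.transform import Rotation as Ro
def go(*tg):
    """targets (x,y,z,yaw) -> rows relative to the present pose"""
    o=get_obs(); p=o["tool_pos"]; R=Ro.from_euler("xyz",o["orientation"],degrees=True)
    print("t",round(o["clock"],2),"at",p.round(4),o["orientation"].round(1),"F",o["force"].round(1),"open",round(o["opening"]*1000,1),"j",o["joint_pos"].round(0))
    for x,y,z,w in tg:
        d=R.inv().apply(np.array([x,y,z])-p)*1000; v=(R.inv()*Ro.from_euler("xyz",[180,0,w],degrees=True)).as_rotvec(degrees=True)
        print("d",d.round(1),"a",v.round(2))
E
python3 -c "
from h import *
go((.529,-.245,.12,180),(.529,-.245,.018,180))"
```

```text
t 2.5 at [ 0.2458 -0.6286  0.2266] [ 180.    -0.  -158.6] F [-0.1 -0.2 -1.3] open 87.5 j [-52.  21.   1.   0. -70. -17.]
d [-403.5  254.1  106.6] a [ 0.   -0.   21.36]
d [-403.5  254.1  208.6] a [ 0.   -0.   21.36]
```

```bash
python3 -m inch '[{"dx":-404,"dy":254,"dz":60,"az":21.4},{"dx":-404,"dy":254,"dz":60,"az":21.4},{"dx":-404,"dy":254,"dz":60,"az":21.4},{"dx":-404,"dy":254,"dz":60,"az":21.4},{"dx":-404,"dy":254,"dz":60,"az":21.4},{"dx":-404,"dy":254,"dz":60,"az":21.4},{"dx":-404,"dy":254,"dz":107,"az":21.4},{"dx":-404,"dy":254,"dz":107,"az":21.4}]'; python3 -c "
from h import *
go((.529,-.245,.10,180),(.529,-.245,.018,180))"
```

```text
t 2.5 at [ 0.2458 -0.6286  0.2266] [ 180.    -0.  -158.6] F [-0.1 -0.2 -1.3] open 87.5 j [-52.  21.   1.   0. -70. -17.]
d [-403.5  254.1  126.6] a [ 0.   -0.   21.36]
d [-403.5  254.1  208.6] a [ 0.   -0.   21.36]$[0]: bad value
```

```bash
python3 -m inch '[{"ax":0,"ay":0,"az":21.4,"dx":-404,"dy":254,"dz":60,"fingers":85},{"ax":0,"ay":0,"az":21.4,"dx":-404,"dy":254,"dz":60,"fingers":85},{"ax":0,"ay":0,"az":21.4,"dx":-404,"dy":254,"dz":60,"fingers":85},{"ax":0,"ay":0,"az":21.4,"dx":-404,"dy":254,"dz":60,"fingers":85},{"ax":0,"ay":0,"az":21.4,"dx":-404,"dy":254,"dz":60,"fingers":85},{"ax":0,"ay":0,"az":21.4,"dx":-404,"dy":254,"dz":60,"fingers":85},{"ax":0,"ay":0,"az":21.4,"dx":-404,"dy":254,"dz":107,"fingers":85},{"ax":0,"ay":0,"az":21.4,"dx":-404,"dy":254,"dz":107,"fingers":85}]'; python3 -c "
from h import *
go((.529,-.245,.10,180),(.529,-.245,.018,180))"
```

```text
clock: 3.5
tool_pos: [0.5305, -0.2438, 0.1199]
orientation: [-180.0, 0.1, 180.0]
force: [1.0, -1.0, -0.0]
opening: 0.085
t 3.5 at [ 0.5305 -0.2438  0.1199] [-1.8e+02  1.0e-01  1.8e+02] F [ 1. -1. -0.] open 85.0 j [ -5.  17. -19.   0. -53. -85.]
d [ 1.6 -1.2 19.9] a [-0.02  0.1  -0.02]
d [  1.7  -1.2 101.9] a [-0.02  0.1  -0.02]
```

```bash
python3 -m inch '[{"ax":0,"ay":0,"az":0,"dx":1.6,"dy":-1.2,"dz":45,"fingers":85},{"ax":0,"ay":0,"az":0,"dx":1.6,"dy":-1.2,"dz":80,"fingers":85},{"ax":0,"ay":0,"az":0,"dx":1.6,"dy":-1.2,"dz":98,"fingers":85},{"ax":0,"ay":0,"az":0,"dx":1.6,"dy":-1.2,"dz":102,"fingers":85}]'; python3 -c "
from h import *
go((.529,-.245,.018,180))
for c in ('top','side'): s=snapshot(c); save(s,c+'1')"
```

```text
clock: 4.0
tool_pos: [0.5269, -0.2465, 0.0167]
orientation: [180.0, -0.1, 180.0]
force: [0.9, 0.1, 0.2]
opening: 0.0847
t 4.0 at [ 0.5269 -0.2465  0.0167] [ 1.8e+02 -1.0e-01  1.8e+02] F [0.9 0.1 0.2] open 84.7 j [ -6.  24. -25.  -0. -41. -84.]
d [-2.1  1.5 -1.3] a [ 0.01 -0.13 -0.03]
```

View pics/side1.png

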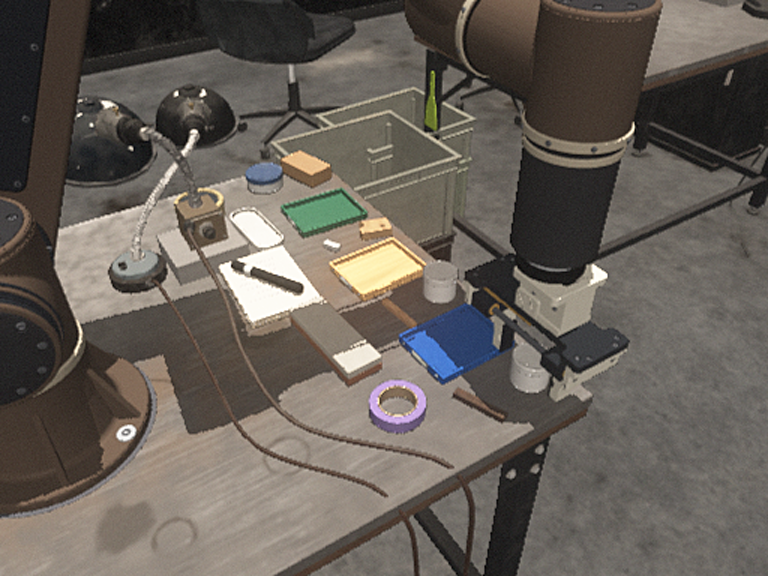

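View pics/top1.png

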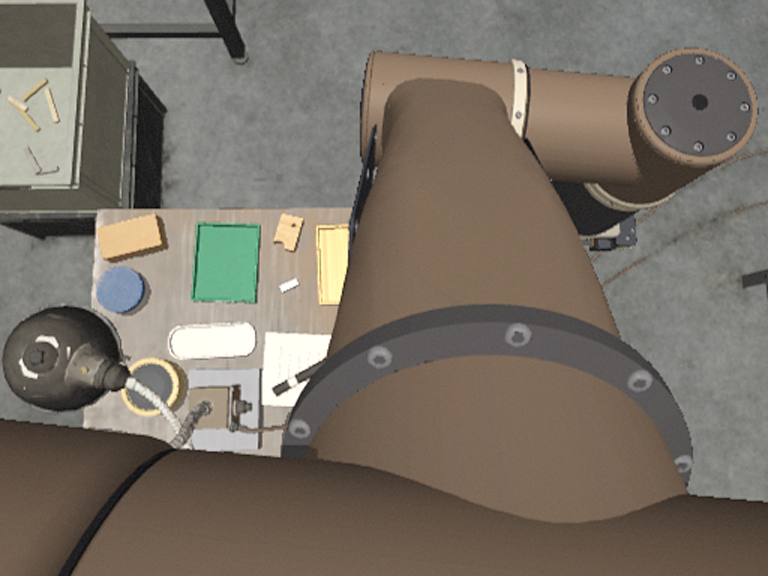

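The side picture shows the right tin at (530,368), between the fingers at (503,325) and (565,390). I'll close.

```bash
python3 -m inch '[{"ax":0,"ay":0,"az":0,"dx":-1,"dy":0,"dz":-1,"fingers":40},{"ax":0,"ay":0,"az":0,"dx":-1,"dy":0,"dz":-1,"fingers":40},{"ax":0,"ay":0,"az":0,"dx":-1,"dy":0,"dz":-1,"fingers":40},{"ax":0,"ay":0,"az":0,"dx":-1,"dy":0,"dz":-1,"fingers":40},{"ax":0,"ay":0,"az":0,"dx":-1,"dy":0,"dz":-1,"fingers":40},{"ax":0,"ay":0,"az":0,"dx":-1,"dy":0,"dz":-1,"fingers":40}]'; python3 -c "
from h import *
go((.529,-.245,.018,180))"
```

```text
clock: 4.85
tool_pos: [0.5287, -0.2467, 0.0192]
orientation: [-180.0, 0.0, 180.0]
force: [-0.5, 0.4, 2.7]
opening: 0.0485
t 4.85 at [ 0.5287 -0.2467  0.0192] [-180.    0.  180.] F [-0.5  0.4  2.7] open 48.5 j [ -6.  24. -25.   0. -41. -84.]
d [-0.3  1.7  1.2] a [-0.01  0.01 -0.04]
```

```bash
python3 -m inch '[{"ax":0,"ay":0,"az":0,"dx":0,"dy":0,"dz":-5,"fingers":40},{"ax":0,"ay":0,"az":0,"dx":0,"dy":0,"dz":-20,"fingers":40},{"ax":0,"ay":0,"az":0,"dx":0,"dy":0,"dz":-40,"fingers":40},{"ax":0,"ay":0,"az":0,"dx":0,"dy":0,"dz":-40,"fingers":40}]'; python3 -c "
from h import *
go((.516,-.1455,.058,180),(.516,-.1455,.023,180))
s=snapshot('side'); cv2.imwrite('pics/side2.png',cv2.resize(cv2.cvtColor(s['image'][160:290,260:460],cv2.COLOR_RGB2BGR),None,fx=4,fy=4,interpolation=cv2.INTER_CUBIC))"
```

```text
clock: 5.35
tool_pos: [0.53, -0.2469, 0.0612]
orientation: [-180.0, 0.2, 180.0]
force: [-0.2, 0.7, -1.2]
opening: 0.0486
t 5.35 at [ 0.53   -0.2469  0.0612] [-180.     0.2  180. ] F [-0.2  0.7 -1.2] open 48.6 j [ -6.  21. -23.   0. -46. -84.]
d [ 14.1 101.4   3.1] a [-0.04  0.22 -0.02]
d [ 14.2 101.4  38.1] a [-0.04  0.22 -0.02]
```

View pics/side2.png

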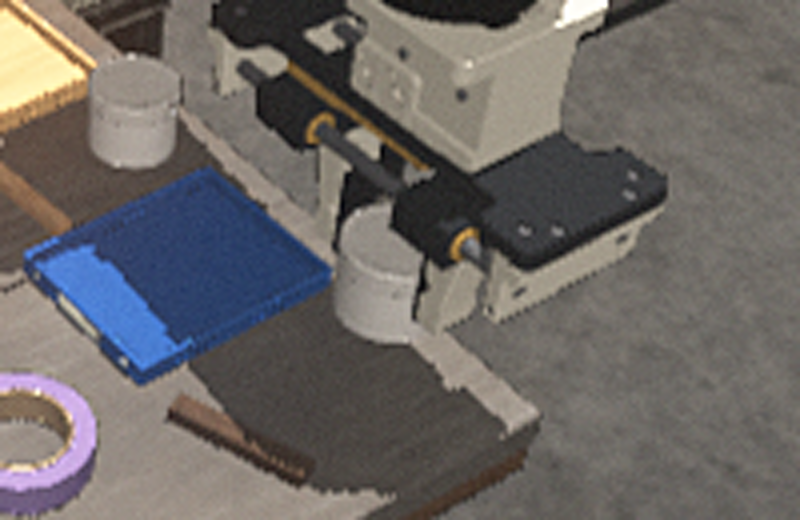

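```bash
python3 -m inch '[{"ax":0,"ay":0,"az":0,"dx":7,"dy":35,"dz":-5,"fingers":40},{"ax":0,"ay":0,"az":0,"dx":14,"dy":75,"dz":-5,"fingers":40},{"ax":0,"ay":0,"az":0,"dx":14,"dy":101,"dz":0,"fingers":40},{"ax":0,"ay":0,"az":0,"dx":14,"dy":101,"dz":15,"fingers":40},{"ax":0,"ay":0,"az":0,"dx":14,"dy":101,"dz":28,"fingers":40},{"ax":0,"ay":0,"az":0,"dx":14,"dy":101,"dz":34,"fingers":40},{"ax":0,"ay":0,"az":0,"dx":14,"dy":101,"dz":36,"fingers":40},{"ax":0,"ay":0,"az":0,"dx":14,"dy":101,"dz":36,"fingers":40}]'; python3 -c "
from h import *
go((.516,-.1455,.023,180))
go((.516,-.1455,.023,180))
s=snapshot('side'); cv2.imwrite('pics/side3.png',cv2.resize(cv2.cvtColor(s['image'][160:290,210:410],cv2.COLOR_RGB2BGR),None,fx=4,fy=4,interpolation=cv2.INTER_CUBIC))"
```

```text
clock: 6.4
tool_pos: [0.5147, -0.1461, 0.0229]
orientation: [-180.0, -0.0, 179.9]
force: [0.6, -0.2, -0.1]
opening: 0.0486
t 6.4 at [ 0.5147 -0.1461  0.0229] [-180.    -0.   179.9] F [ 0.6 -0.2 -0.1] open 48.6 j [  5.  20. -31.   0. -39. -95.]
d [-1.3  0.6 -0.1] a [-0.   -0.   -0.08]
t 6.4 at [ 0.5147 -0.1461  0.0229] [-180.    -0.   179.9] F [ 0.6 -0.2 -0.1] open 48.6 j [  5.  20. -31.   0. -39. -95.]
d [-1.3  0.6 -0.1] a [-0.   -0.   -0.08]
```

View pics/side3.png

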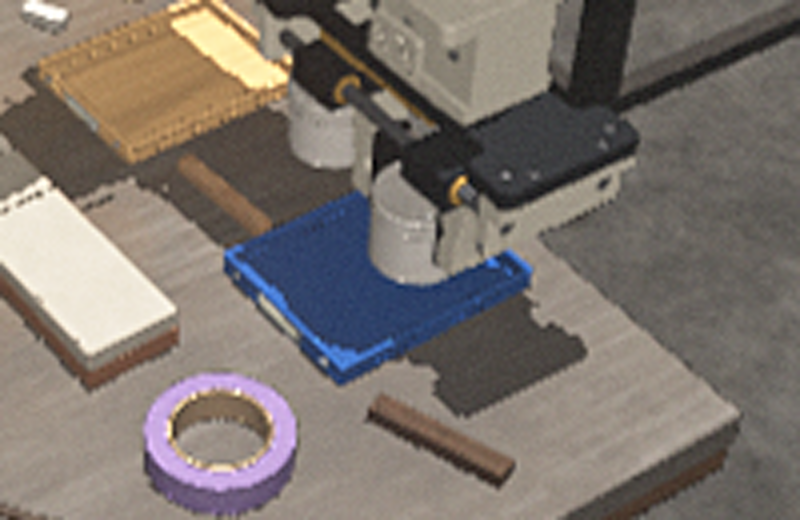

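The tin stands over the far half of the blue tray at (410,235), upright. I'll lower it the last bit and release.

```bash
python3 -m inch '[{"ax":0,"ay":0,"az":0,"dx":-1,"dy":0.5,"dz":2,"fingers":40},{"ax":0,"ay":0,"az":0,"dx":-1,"dy":0.5,"dz":2,"fingers":66},{"ax":0,"ay":0,"az":0,"dx":-1,"dy":0.5,"dz":2,"fingers":66},{"ax":0,"ay":0,"az":0,"dx":-1,"dy":0.5,"dz":2,"fingers":66},{"ax":0,"ay":0,"az":0,"dx":-1,"dy":0.5,"dz":-10,"fingers":66},{"ax":0,"ay":0,"az":0,"dx":-1,"dy":0.5,"dz":-50,"fingers":66},{"ax":0,"ay":0,"az":0,"dx":-1,"dy":0.5,"dz":-90,"fingers":75},{"ax":0,"ay":0,"az":0,"dx":-1,"dy":0.5,"dz":-90,"fingers":80}]'; python3 -c "
from h import *
go((.533,-.0455,.11,180),(.533,-.0455,.019,180))
s=snapshot('side'); cv2.imwrite('pics/side4.png',cv2.resize(cv2.cvtColor(s['image'][160:290,210:410],cv2.COLOR_RGB2BGR),None,fx=4,fy=4,interpolation=cv2.INTER_CUBIC))"
```

```text
clock: 7.45
tool_pos: [0.5181, -0.1452, 0.117]
orientation: [-180.0, 0.4, 180.0]
force: [0.3, 0.2, -1.3]
opening: 0.0781
t 7.45 at [ 0.5181 -0.1452  0.117 ] [-180.     0.4  180. ] F [ 0.3  0.2 -1.3] open 78.1 j [  5.  13. -25.   0. -51. -95.]
d [-14.9  99.7   7.1] a [-0.01  0.41 -0.  ]
d [-14.2  99.7  98.1] a [-0.01  0.41 -0.  ]
```

View pics/side4.png

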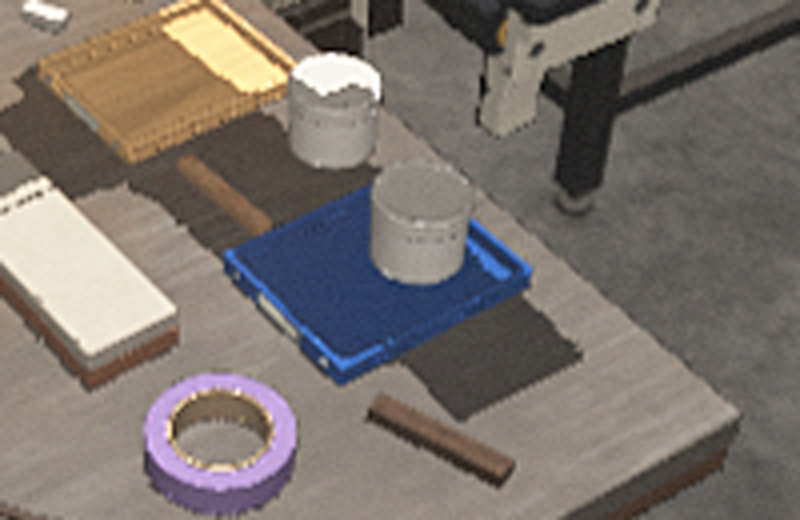

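The first tin stands in the blue tray at (420,225). Next is the second tin, at (335,110).

```bash
python3 -m inch '[{"ax":0,"ay":0,"az":0,"dx":-14.5,"dy":50,"dz":0,"fingers":76},{"ax":0,"ay":0,"az":0,"dx":-14.5,"dy":100,"dz":0,"fingers":76},{"ax":0,"ay":0,"az":0,"dx":-14.5,"dy":100,"dz":20,"fingers":76},{"ax":0,"ay":0,"az":0,"dx":-14.5,"dy":100,"dz":60,"fingers":76},{"ax":0,"ay":0,"az":0,"dx":-14.5,"dy":100,"dz":90,"fingers":76},{"ax":0,"ay":0,"az":0,"dx":-14.5,"dy":100,"dz":97,"fingers":76},{"ax":0,"ay":0,"az":0,"dx":-14.5,"dy":100,"dz":98,"fingers":76},{"ax":0,"ay":0,"az":0,"dx":-14.5,"dy":100,"dz":98,"fingers":76}]'; python3 -c "
from h import *
go((.533,-.0455,.019,180))
s=snapshot('side'); cv2.imwrite('pics/side5.png',cv2.resize(cv2.cvtColor(s['image'][130:260,200:400],cv2.COLOR_RGB2BGR),None,fx=4,fy=4,interpolation=cv2.INTER_CUBIC))"
```

```text
clock: 8.5
tool_pos: [0.5309, -0.0451, 0.0159]
orientation: [180.0, 0.1, 180.0]
force: [-0.4, -1.0, -0.0]
opening: 0.0758
t 8.5 at [ 0.5309 -0.0451  0.0159] [1.8e+02 1.0e-01 1.8e+02] F [-0.4 -1.  -0. ] open 75.8 j [  16.   21.  -32.    0.  -38. -106.]
d [-2.1 -0.4 -3.1] a [ 0.02  0.09 -0.04]
```

View pics/side5.png

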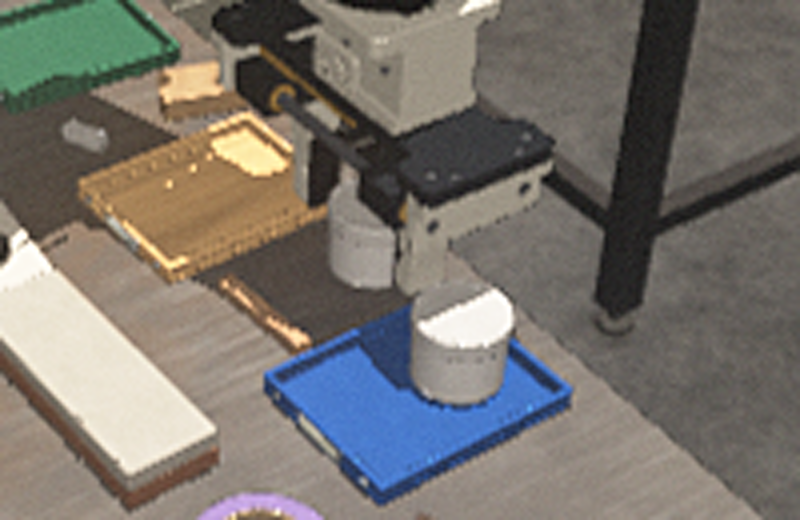

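Tin at (362,240) is centred between the fingers. I'll close and lift.

```bash
python3 -m inch '[{"ax":0,"ay":0,"az":0,"dx":-1.5,"dy":0,"dz":-2.5,"fingers":40},{"ax":0,"ay":0,"az":0,"dx":-1.5,"dy":0,"dz":-2.5,"fingers":40},{"ax":0,"ay":0,"az":0,"dx":-1.5,"dy":0,"dz":-2.5,"fingers":40},{"ax":0,"ay":0,"az":0,"dx":-1.5,"dy":0,"dz":-2.5,"fingers":40},{"ax":0,"ay":0,"az":0,"dx":-1.5,"dy":0,"dz":-2.5,"fingers":40},{"ax":0,"ay":0,"az":0,"dx":-1.5,"dy":0,"dz":-10,"fingers":40},{"ax":0,"ay":0,"az":0,"dx":-1.5,"dy":0,"dz":-50,"fingers":40},{"ax":0,"ay":0,"az":0,"dx":-1.5,"dy":0,"dz":-82.5,"fingers":40}]'; python3 -c "
from h import *
go((.461,-.1475,.1,180),(.461,-.1475,.022,180))
s=snapshot('side'); cv2.imwrite('pics/side6.png',cv2.resize(cv2.cvtColor(s['image'][110:240,200:400],cv2.COLOR_RGB2BGR),None,fx=4,fy=4,interpolation=cv2.INTER_CUBIC))"
```

```text
clock: 9.55
tool_pos: [0.5316, -0.0451, 0.0986]
orientation: [-180.0, -0.0, 180.0]
force: [-0.2, -0.5, -0.9]
opening: 0.0487
t 9.55 at [ 0.5316 -0.0451  0.0986] [-180.   -0.  180.] F [-0.2 -0.5 -0.9] open 48.7 j [  16.   14.  -27.   -0.  -49. -106.]
d [  70.6 -102.4   -1.3] a [-0.   -0.02 -0.04]
d [  70.5 -102.4   76.7] a [-0.   -0.02 -0.04]
```

View pics/side6.png

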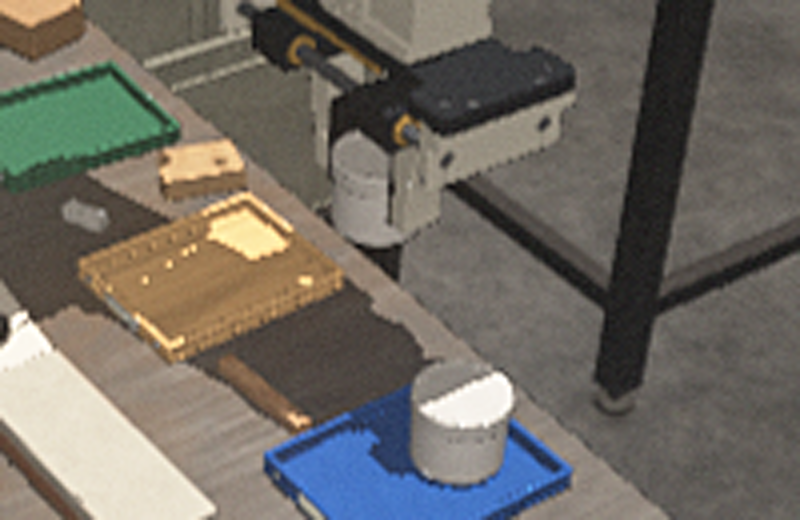

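```bash
python3 -m inch '[{"ax":0,"ay":0,"az":0,"dx":25,"dy":-35,"dz":0,"fingers":40},{"ax":0,"ay":0,"az":0,"dx":55,"dy":-80,"dz":0,"fingers":40},{"ax":0,"ay":0,"az":0,"dx":71,"dy":-102,"dz":0,"fingers":40},{"ax":0,"ay":0,"az":0,"dx":71,"dy":-102,"dz":10,"fingers":40},{"ax":0,"ay":0,"az":0,"dx":71,"dy":-102,"dz":40,"fingers":40},{"ax":0,"ay":0,"az":0,"dx":71,"dy":-102,"dz":60,"fingers":40},{"ax":0,"ay":0,"az":0,"dx":71,"dy":-102,"dz":70,"fingers":40},{"ax":0,"ay":0,"az":0,"dx":71,"dy":-102,"dz":72,"fingers":40}]'; python3 -c "
from h import *
go((.461,-.1475,.022,180))
s=snapshot('side'); cv2.imwrite('pics/side7.png',cv2.resize(cv2.cvtColor(s['image'][150:280,220:420],cv2.COLOR_RGB2BGR),None,fx=4,fy=4,interpolation=cv2.INTER_CUBIC))"
```

```text
clock: 10.6
tool_pos: [0.4606, -0.1468, 0.0249]
orientation: [-180.0, -0.1, 180.0]
force: [0.9, 0.1, 0.3]
opening: 0.0486
t 10.6 at [ 0.4606 -0.1468  0.0249] [-1.8e+02 -1.0e-01  1.8e+02] F [0.9 0.1 0.3] open 48.6 j [  6.  16. -37.   0. -36. -96.]
d [-0.4 -0.7  2.9] a [-0.01 -0.07 -0.01]
```

View pics/side7.png

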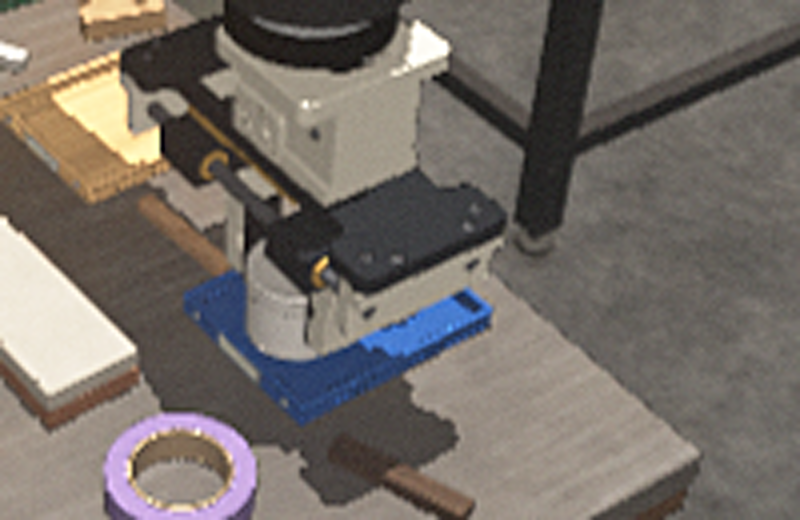

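The tin is inside the near half of the blue tray at (290,310) and just above its floor. I'll set it down and release.

```bash
python3 -m inch '[{"ax":0,"ay":0,"az":0,"dx":0,"dy":0,"dz":3,"fingers":40},{"ax":0,"ay":0,"az":0,"dx":0,"dy":0,"dz":4,"fingers":40},{"ax":0,"ay":0,"az":0,"dx":0,"dy":0,"dz":4,"fingers":66},{"ax":0,"ay":0,"az":0,"dx":0,"dy":0,"dz":4,"fingers":66},{"ax":0,"ay":0,"az":0,"dx":0,"dy":0,"dz":4,"fingers":66},{"ax":0,"ay":0,"az":0,"dx":0,"dy":0,"dz":-10,"fingers":66},{"ax":0,"ay":0,"az":0,"dx":0,"dy":0,"dz":-55,"fingers":66},{"ax":0,"ay":0,"az":0,"dx":0,"dy":0,"dz":-100,"fingers":66}]'; python3 -c "
from h import *
go((.4475,-.248,.1,-90+21.3),(.4475,-.248,.002,-90+21.3),(.4475,-.248,.1,90+21.3))
s=snapshot('side'); cv2.imwrite('pics/side8.png',cv2.resize(cv2.cvtColor(s['image'][150:280,220:420],cv2.COLOR_RGB2BGR),None,fx=4,fy=4,interpolation=cv2.INTER_CUBIC))"
```

```text
clock: 11.65
tool_pos: [0.4604, -0.1472, 0.1274]
orientation: [-180.0, -0.0, 180.0]
force: [1.3, 0.2, -0.6]
opening: 0.0661
t 11.65 at [ 0.4604 -0.1472  0.1274] [-180.   -0.  180.] F [ 1.3  0.2 -0.6] open 66.1 j [  6.   8. -31.   0. -51. -96.]
d [  12.8 -100.8   27.5] a [ 1.0000e-02 -2.0000e-02 -1.1133e+02]
d [  12.8 -100.8  125.5] a [ 1.0000e-02 -2.0000e-02 -1.1133e+02]
d [  12.8 -100.8   27.5] a [-2.000e-02 -1.000e-02  6.867e+01]
```

View pics/side8.png

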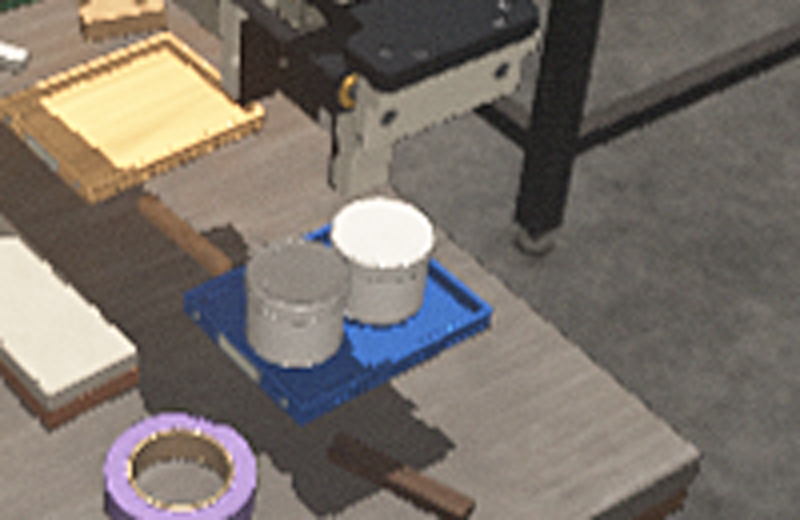

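Both tins stand in the blue tray, at (297,300) and (382,260), without touching. The dark stick is at (400,475), so I'll turn the tool and go there.

```bash
python3 -m inch '[{"ax":0,"ay":0,"az":-10,"dx":5,"dy":-30,"dz":0,"fingers":36},{"ax":0,"ay":0,"az":-20,"dx":10,"dy":-70,"dz":0,"fingers":36},{"ax":0,"ay":0,"az":-30,"dx":13,"dy":-101,"dz":5,"fingers":36},{"ax":0,"ay":0,"az":-40,"dx":13,"dy":-101,"dz":15,"fingers":36},{"ax":0,"ay":0,"az":-50,"dx":13,"dy":-101,"dz":25,"fingers":36},{"ax":0,"ay":0,"az":-60,"dx":13,"dy":-101,"dz":30,"fingers":36},{"ax":0,"ay":0,"az":-70,"dx":13,"dy":-101,"dz":30,"fingers":36},{"ax":0,"ay":0,"az":-80,"dx":13,"dy":-101,"dz":30,"fingers":36}]'; python3 -m inch '[{"ax":0,"ay":0,"az":-10,"dx":0,"dy":0,"dz":0,"fingers":36},{"ax":0,"ay":0,"az":-20,"dx":0,"dy":0,"dz":0,"fingers":36},{"ax":0,"ay":0,"az":-31.3,"dx":0,"dy":0,"dz":0,"fingers":36},{"ax":0,"ay":0,"az":-31.3,"dx":0,"dy":0,"dz":0,"fingers":36},{"ax":0,"ay":0,"az":-31.3,"dx":0,"dy":0,"dz":0,"fingers":36}]';
python3 -c "
from h import *
go((.4475,-.248,.04,-90+21.3),(.4475,-.248,.002,-90+21.3))"
```

```text
clock: 12.7
tool_pos: [0.4476, -0.2482, 0.0963]
orientation: [-180.0, -0.0, -99.7]
force: [-0.0, 0.1, -0.1]
opening: 0.0361
clock: 13.32
tool_pos: [0.4477, -0.2481, 0.0959]
orientation: [-180.0, -0.0, -69.0]
force: [0.3, 0.1, -0.7]
opening: 0.036
t 13.32 at [ 0.4477 -0.2481  0.0959] [-180.   -0.  -69.] F [ 0.3  0.1 -0.7] open 36.0 j [ -7.  13. -30.   0. -48.  28.]
d [-0.2  0.1 55.9] a [-0.03 -0.02 -0.26]
d [-0.2  0.2 93.9] a [-0.03 -0.02 -0.26]
```

```bash
python3 -m inch '[{"ax":0,"ay":0,"az":0,"dx":0,"dy":0,"dz":50,"fingers":36},{"ax":0,"ay":0,"az":0,"dx":0,"dy":0,"dz":75,"fingers":36},{"ax":0,"ay":0,"az":0,"dx":0,"dy":0,"dz":85,"fingers":36},{"ax":0,"ay":0,"az":0,"dx":0,"dy":0,"dz":90,"fingers":36},{"ax":0,"ay":0,"az":0,"dx":0,"dy":0,"dz":92,"fingers":36}]';
python3 -c "
from h import *
go((.4475,-.248,.002,-90+21.3))
s=snapshot('side'); cv2.imwrite('pics/side9.png',cv2.resize(cv2.cvtColor(s['image'][170:300,240:440],cv2.COLOR_RGB2BGR),None,fx=4,fy=4,interpolation=cv2.INTER_CUBIC))"
```

```text
clock: 13.95
tool_pos: [0.4482, -0.2482, 0.004]
orientation: [-179.9, -0.0, -68.8]
force: [0.8, 0.9, 0.8]
opening: 0.036
t 13.95 at [ 0.4482 -0.2482  0.004 ] [-179.9   -0.   -68.8] F [0.8 0.9 0.8] open 36.0 j [ -7.  20. -35.   0. -35.  28.]
d [-0.4  0.5  2. ] a [-0.05 -0.04 -0.07]
```

View pics/side9.png

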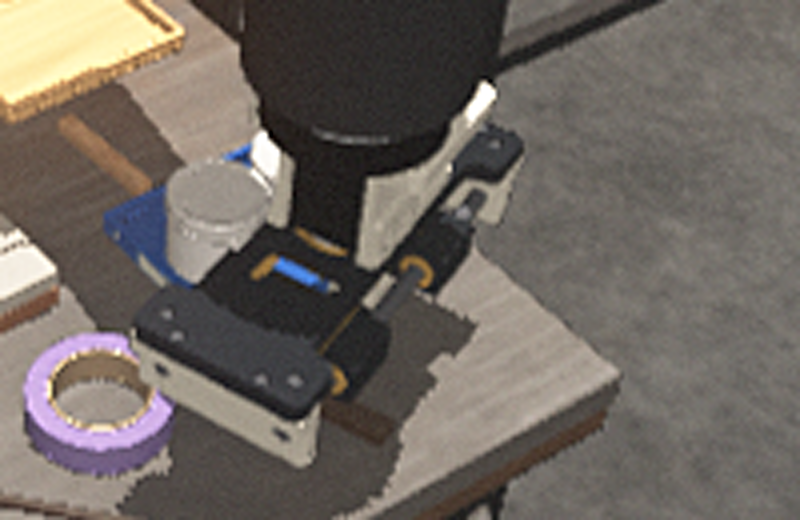

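The stick's end shows at (365,420), under the gripper, and the body clears the tape. I'll close.

```bash
python3 -m inch '[{"ax":0,"ay":0,"az":0,"dx":0,"dy":0,"dz":1.5,"fingers":36},{"ax":0,"ay":0,"az":0,"dx":0,"dy":0,"dz":1.5,"fingers":4},{"ax":0,"ay":0,"az":0,"dx":0,"dy":0,"dz":1.5,"fingers":4},{"ax":0,"ay":0,"az":0,"dx":0,"dy":0,"dz":1.5,"fingers":4},{"ax":0,"ay":0,"az":0,"dx":0,"dy":0,"dz":1.5,"fingers":4},{"ax":0,"ay":0,"az":0,"dx":0,"dy":0,"dz":-5,"fingers":4},{"ax":0,"ay":0,"az":0,"dx":0,"dy":0,"dz":-50,"fingers":4},{"ax":0,"ay":0,"az":0,"dx":0,"dy":0,"dz":-98.5,"fingers":4}]';
python3 -c "
from h import *
go((.509,.048,.1,-88),(.509,.048,.006,-88))
s=snapshot('side'); cv2.imwrite('pics/side10.png',cv2.resize(cv2.cvtColor(s['image'][130:270,230:430],cv2.COLOR_RGB2BGR),None,fx=4,fy=4,interpolation=cv2.INTER_CUBIC))"
```

```text
clock: 15.0
tool_pos: [0.4469, -0.248, 0.1029]
orientation: [179.9, 0.1, -68.7]
force: [1.2, 0.2, -0.7]
opening: 0.0116
t 15.0 at [ 0.4469 -0.248   0.1029] [ 1.799e+02  1.000e-01 -6.870e+01] F [ 1.2  0.2 -0.7] open 11.6 j [ -7.  12. -29.  -0. -49.  28.]
d [-253.3 -165.2    2.8] a [ 0.1   0.04 19.26]
d [-253.3 -165.4   96.8] a [ 0.1   0.04 19.26]
```

View pics/side10.png

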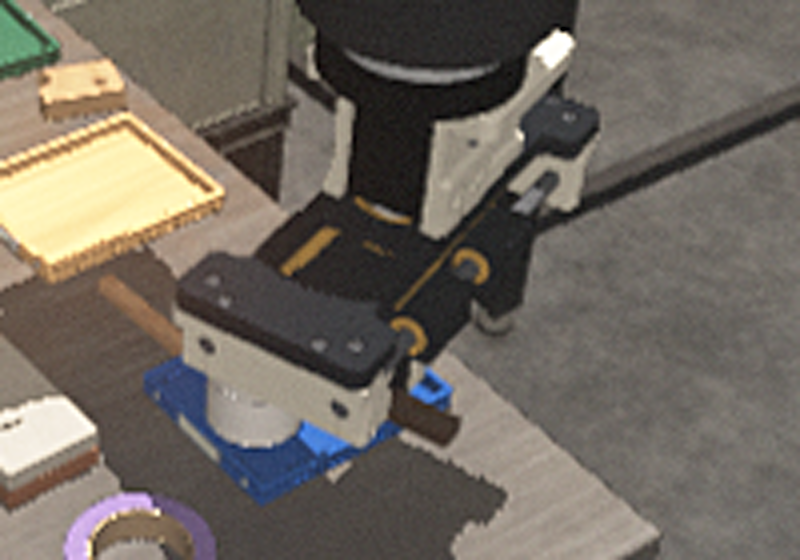

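The dark stick is held, with its end at (430,420) and an opening of 11.6 mm. I'll carry it to the far part of the wooden tray.

```bash
python3 -m inch '[{"ax":0,"ay":0,"az":5,"dx":-40,"dy":-26,"dz":-10,"fingers":4},{"ax":0,"ay":0,"az":10,"dx":-90,"dy":-59,"dz":-10,"fingers":4},{"ax":0,"ay":0,"az":15,"dx":-140,"dy":-91,"dz":-10,"fingers":4},{"ax":0,"ay":0,"az":19.3,"dx":-190,"dy":-124,"dz":-10,"fingers":4},{"ax":0,"ay":0,"az":19.3,"dx":-235,"dy":-153,"dz":-5,"fingers":4},{"ax":0,"ay":0,"az":19.3,"dx":-253.3,"dy":-165.3,"dz":0,"fingers":4},{"ax":0,"ay":0,"az":19.3,"dx":-253.3,"dy":-165.3,"dz":20,"fingers":4},{"ax":0,"ay":0,"az":19.3,"dx":-253.3,"dy":-165.3,"dz":50,"fingers":4}]';
python3 -c "
from h import *
go((.509,.048,.006,-88))
s=snapshot('side'); cv2.imwrite('pics/side11.png',cv2.resize(cv2.cvtColor(s['image'][90:220,180:380],cv2.COLOR_RGB2BGR),None,fx=4,fy=4,interpolation=cv2.INTER_CUBIC))"
```

```text
clock: 16.05
tool_pos: [0.5104, 0.0484, 0.052]
orientation: [-179.9, 0.0, -88.0]
force: [0.3, 0.4, -0.5]
opening: 0.0116
t 16.05 at [0.5104 0.0484 0.052 ] [-179.9    0.   -88. ] F [ 0.3  0.4 -0.5] open 11.6 j [ 27.  16. -32.   0. -41. -25.]
d [ 0.4  1.5 46. ] a [-0.11  0.05 -0.  ]
```

View pics/side11.png

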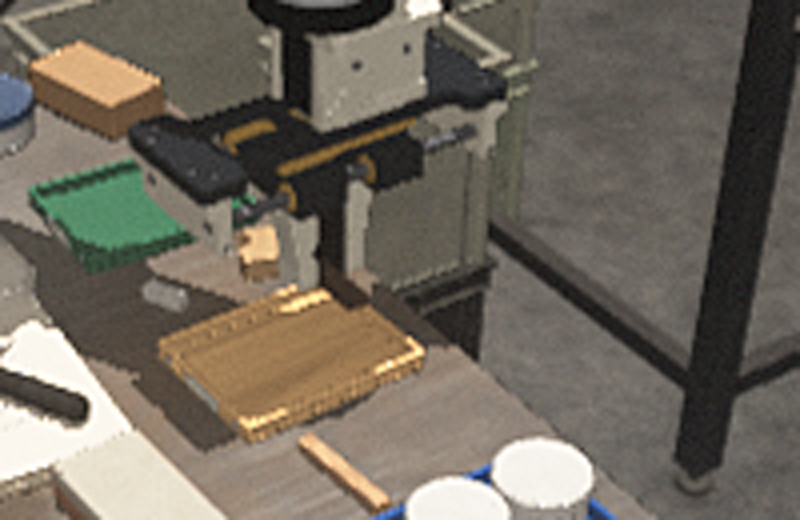

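```bash
python3 -m inch '[{"ax":0,"ay":0,"az":0,"dx":0,"dy":4,"dz":10,"fingers":4},{"ax":0,"ay":0,"az":0,"dx":0,"dy":4,"dz":28,"fingers":4},{"ax":0,"ay":0,"az":0,"dx":0,"dy":4,"dz":38,"fingers":4},{"ax":0,"ay":0,"az":0,"dx":0,"dy":4,"dz":43,"fingers":4},{"ax":0,"ay":0,"az":0,"dx":0,"dy":4,"dz":45,"fingers":4},{"ax":0,"ay":0,"az":0,"dx":0,"dy":4,"dz":45,"fingers":4}]';
python3 -c "
from h import *
go((.506,.048,.006,-88))
s=snapshot('side'); cv2.imwrite('pics/side12.png',cv2.resize(cv2.cvtColor(s['image'][90:220,180:380],cv2.COLOR_RGB2BGR),None,fx=4,fy=4,interpolation=cv2.INTER_CUBIC))"
```

```text
clock: 16.85
tool_pos: [0.506, 0.0478, 0.0072]
orientation: [-180.0, 0.0, -88.0]
force: [-0.3, 0.9, 0.6]
opening: 0.0115
t 16.85 at [0.506  0.0478 0.0072] [-180.    0.  -88.] F [-0.3  0.9  0.6] open 11.5 j [ 28.  20. -35.   0. -35. -26.]
d [-0.2 -0.   1.2] a [-0.03  0.01 -0.04]
```

View pics/side12.png

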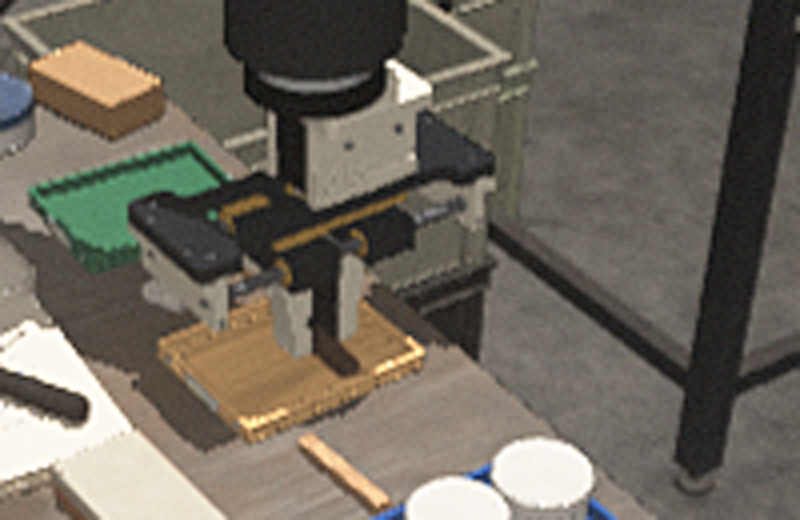

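The dark stick is in the tray, its end at (340,360), clear of the rim. I'll lower 1 mm, release and lift.

```bash
python3 -m inch '[{"ax":0,"ay":0,"az":0,"dx":0,"dy":0,"dz":1,"fingers":4},{"ax":0,"ay":0,"az":0,"dx":0,"dy":0,"dz":1,"fingers":22},{"ax":0,"ay":0,"az":0,"dx":0,"dy":0,"dz":1,"fingers":22},{"ax":0,"ay":0,"az":0,"dx":0,"dy":0,"dz":1,"fingers":22},{"ax":0,"ay":0,"az":0,"dx":0,"dy":0,"dz":-10,"fingers":22},{"ax":0,"ay":0,"az":0,"dx":0,"dy":0,"dz":-50,"fingers":30},{"ax":0,"ay":0,"az":0,"dx":0,"dy":0,"dz":-90,"fingers":32}]';
python3 -c "
from h import *
go((.457,-.0545,.09,-84.7),(.457,-.0545,.0025,-84.7))
s=snapshot('side'); cv2.imwrite('pics/side13.png',cv2.resize(cv2.cvtColor(s['image'][90:220,180:380],cv2.COLOR_RGB2BGR),None,fx=4,fy=4,interpolation=cv2.INTER_CUBIC))"
```

```text
clock: 17.77
tool_pos: [0.5056, 0.0476, 0.0985]
orientation: [180.0, -0.0, -88.0]
force: [0.9, 0.5, -0.0]
opening: 0.0311
t 17.77 at [0.5056 0.0476 0.0985] [180.  -0. -88.] F [ 0.9  0.5 -0. ] open 31.1 j [ 28.  12. -30.   0. -48. -26.]
d [100.4  52.1   8.6] a [ 0.03 -0.02 -3.33]
d [100.3  52.   96.1] a [ 0.03 -0.02 -3.33]
```

View pics/side13.png

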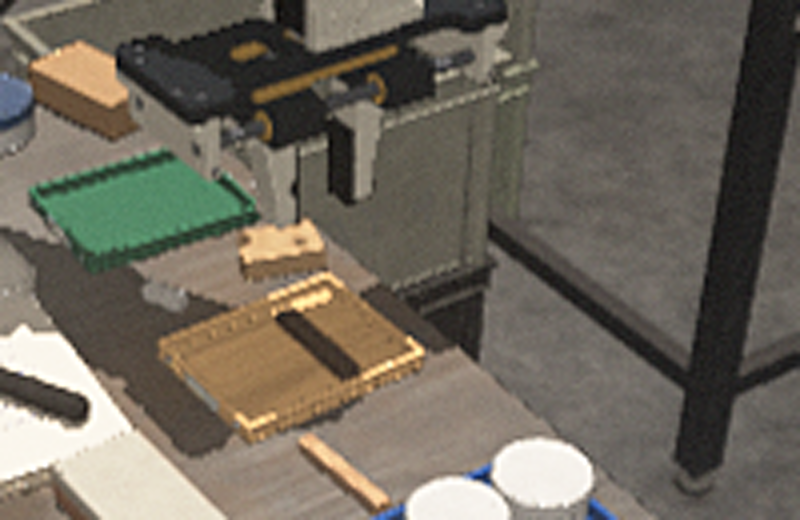

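The dark stick lies flat at (317,343). Next is the pale stick at (343,470).

```bash
python3 -m inch '[{"ax":0,"ay":0,"az":-3.3,"dx":50,"dy":26,"dz":0,"fingers":32},{"ax":0,"ay":0,"az":-3.3,"dx":100.4,"dy":52,"dz":0,"fingers":32},{"ax":0,"ay":0,"az":-3.3,"dx":100.4,"dy":52,"dz":20,"fingers":32},{"ax":0,"ay":0,"az":-3.3,"dx":100.4,"dy":52,"dz":60,"fingers":32},{"ax":0,"ay":0,"az":-3.3,"dx":100.4,"dy":52,"dz":85,"fingers":32},{"ax":0,"ay":0,"az":-3.3,"dx":100.4,"dy":52,"dz":92,"fingers":32},{"ax":0,"ay":0,"az":-3.3,"dx":100.4,"dy":52,"dz":95,"fingers":32},{"ax":0,"ay":0,"az":-3.3,"dx":100.4,"dy":52,"dz":95,"fingers":32}]';
python3 -c "
from h import *
go((.457,-.0545,.0025,-84.7))
s=snapshot('side'); cv2.imwrite('pics/side14.png',cv2.resize(cv2.cvtColor(s['image'][120:250,180:380],cv2.COLOR_RGB2BGR),None,fx=4,fy=4,interpolation=cv2.INTER_CUBIC))"
```

```text
clock: 18.82
tool_pos: [0.4579, -0.0541, 0.0027]
orientation: [-179.9, 0.0, -84.7]
force: [0.6, -0.5, 0.7]
opening: 0.0322
t 18.82 at [ 0.4579 -0.0541  0.0027] [-179.9    0.   -84.7] F [ 0.6 -0.5  0.7] open 32.2 j [ 18.  17. -41.   0. -32. -13.]
d [0.3 0.9 0.2] a [-0.07  0.01 -0.02]
```

View pics/side14.png

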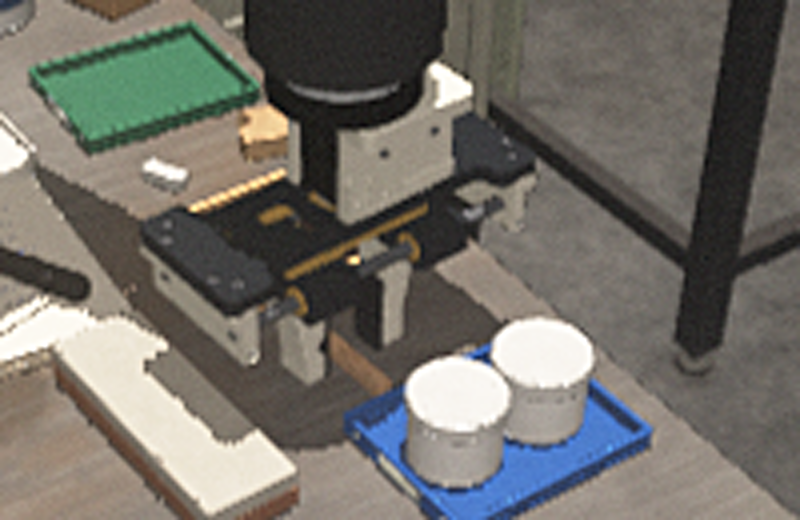

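The stick at (360,365) lies between the fingers at (305,350) and (390,310). I'll close and lift.

```bash
python3 -m inch '[{"ax":0,"ay":0,"az":0,"dx":0,"dy":0,"dz":0,"fingers":2},{"ax":0,"ay":0,"az":0,"dx":0,"dy":0,"dz":0,"fingers":2},{"ax":0,"ay":0,"az":0,"dx":0,"dy":0,"dz":0,"fingers":2},{"ax":0,"ay":0,"az":0,"dx":0,"dy":0,"dz":0,"fingers":2},{"ax":0,"ay":0,"az":0,"dx":0,"dy":0,"dz":-5,"fingers":2},{"ax":0,"ay":0,"az":0,"dx":0,"dy":0,"dz":-45,"fingers":2},{"ax":0,"ay":0,"az":0,"dx":0,"dy":0,"dz":-70,"fingers":2}]';
python3 -c "
from h import *
go((.466,.046,.07,-88),(.466,.046,.0065,-88))
s=snapshot('side'); cv2.imwrite('pics/side15.png',cv2.resize(cv2.cvtColor(s['image'][120:250,180:380],cv2.COLOR_RGB2BGR),None,fx=4,fy=4,interpolation=cv2.INTER_CUBIC))"
```

```text
clock: 19.75
tool_pos: [0.4576, -0.0543, 0.0735]
orientation: [-180.0, -0.0, -84.7]
force: [0.1, 1.4, -1.0]
opening: 0.0084
t 19.75 at [ 0.4576 -0.0543  0.0735] [-180.    -0.   -84.7] F [ 0.1  1.4 -1. ] open 8.4 j [ 18.  10. -37.   0. -43. -13.]
d [-99.1 -17.6   3.5] a [-0.05 -0.    3.28]
d [-99.1 -17.5  67. ] a [-0.05 -0.    3.28]
```

View pics/side15.png

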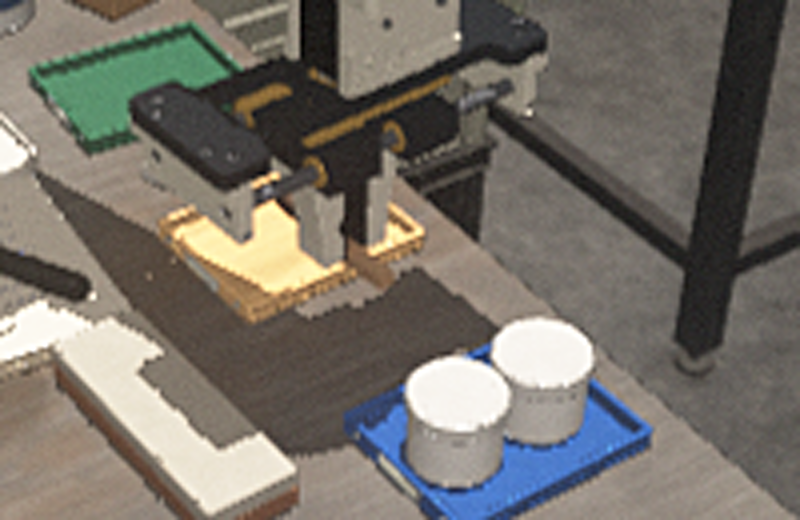

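The pale stick is held, its end at (370,270). It goes into the near part of the wooden tray.

```bash
python3 -m inch '[{"ax":0,"ay":0,"az":2,"dx":-45,"dy":-7,"dz":-5,"fingers":2},{"ax":0,"ay":0,"az":3.3,"dx":-99,"dy":-14.5,"dz":-5,"fingers":2},{"ax":0,"ay":0,"az":3.3,"dx":-99,"dy":-14.5,"dz":0,"fingers":2},{"ax":0,"ay":0,"az":3.3,"dx":-99,"dy":-14.5,"dz":25,"fingers":2},{"ax":0,"ay":0,"az":3.3,"dx":-99,"dy":-14.5,"dz":50,"fingers":2},{"ax":0,"ay":0,"az":3.3,"dx":-99,"dy":-14.5,"dz":62,"fingers":2},{"ax":0,"ay":0,"az":3.3,"dx":-99,"dy":-14.5,"dz":66,"fingers":2},{"ax":0,"ay":0,"az":3.3,"dx":-99,"dy":-14.5,"dz":66,"fingers":2}]';
python3 -c "
from h import *
go((.463,.046,.0065,-88))
s=snapshot('side'); cv2.imwrite('pics/side16.png',cv2.resize(cv2.cvtColor(s['image'][90:220,180:380],cv2.COLOR_RGB2BGR),None,fx=4,fy=4,interpolation=cv2.INTER_CUBIC))"
```

```text
clock: 20.8
tool_pos: [0.4628, 0.0454, 0.0062]
orientation: [-180.0, -0.0, -88.1]
force: [-0.2, 0.6, 0.1]
opening: 0.0087
t 20.8 at [0.4628 0.0454 0.0062] [-180.    -0.   -88.1] F [-0.2  0.6  0.1] open 8.7 j [ 30.  17. -41.   0. -33. -28.]
d [-0.6 -0.2 -0.3] a [-0.01 -0.   -0.05]
```

View pics/side16.png

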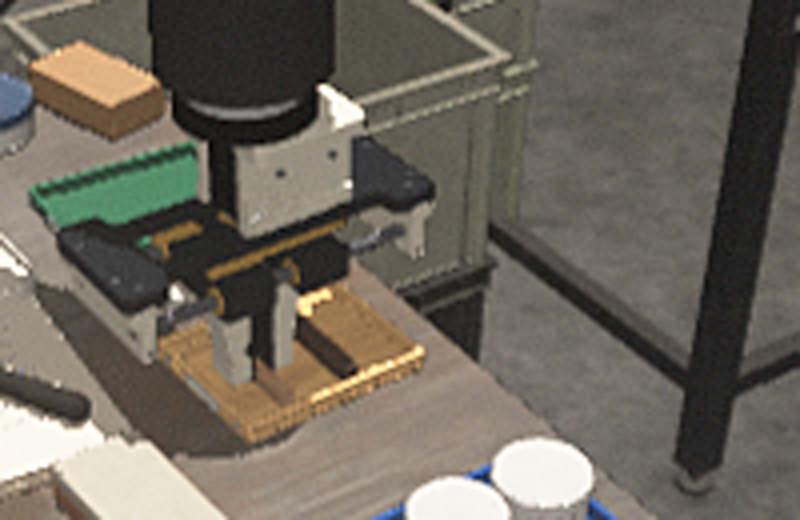

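The pale stick is in the tray, its end at (275,385), with clear space to the dark one. I'll release and lift.

```bash
python3 -m inch '[{"ax":0,"ay":0,"az":0,"dx":0,"dy":0,"dz":0.5,"fingers":2},{"ax":0,"ay":0,"az":0,"dx":0,"dy":0,"dz":0.5,"fingers":17},{"ax":0,"ay":0,"az":0,"dx":0,"dy":0,"dz":0.5,"fingers":17},{"ax":0,"ay":0,"az":0,"dx":0,"dy":0,"dz":0.5,"fingers":17},{"ax":0,"ay":0,"az":0,"dx":0,"dy":0,"dz":-10,"fingers":17},{"ax":0,"ay":0,"az":0,"dx":0,"dy":0,"dz":-50,"fingers":40},{"ax":0,"ay":0,"az":0,"dx":0,"dy":0,"dz":-95,"fingers":66}]';
python3 -c "
from h import *
go((.5355,.137,.1,-106.5),(.5355,.137,.005,-106.5))
s=snapshot('side'); cv2.imwrite('pics/side17.png',cv2.resize(cv2.cvtColor(s['image'][80:210,180:380],cv2.COLOR_RGB2BGR),None,fx=4,fy=4,interpolation=cv2.INTER_CUBIC))
s=snapshot('top'); cv2.imwrite('pics/top17.png',cv2.resize(cv2.cvtColor(s['image'][110:260,110:390],cv2.COLOR_RGB2BGR),None,fx=2.85,fy=2.85,interpolation=cv2.INTER_CUBIC))"
```

```text
clock: 21.72
tool_pos: [0.4621, 0.0453, 0.1023]
orientation: [179.9, -0.0, -88.0]
force: [1.4, -0.2, -0.0]
opening: 0.0311
t 21.73 at [0.4621 0.0453 0.1023] [179.9  -0.  -88. ] F [ 1.4 -0.2 -0. ] open 31.1 j [ 30.   8. -35.   0. -47. -28.]
d [-89.1 -76.5   2.1] a [ 0.06 -0.05 18.46]
d [-89.2 -76.6  97.1] a [ 0.06 -0.05 18.46]
```

View pics/side17.png

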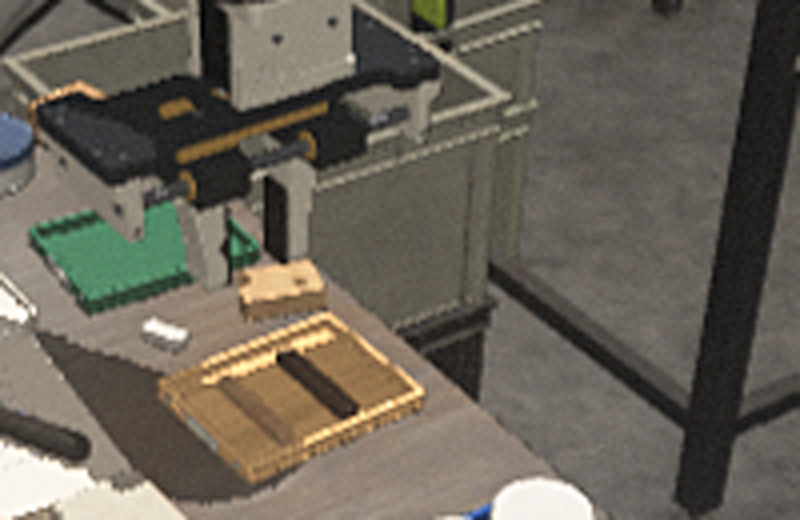

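View pics/top17.png

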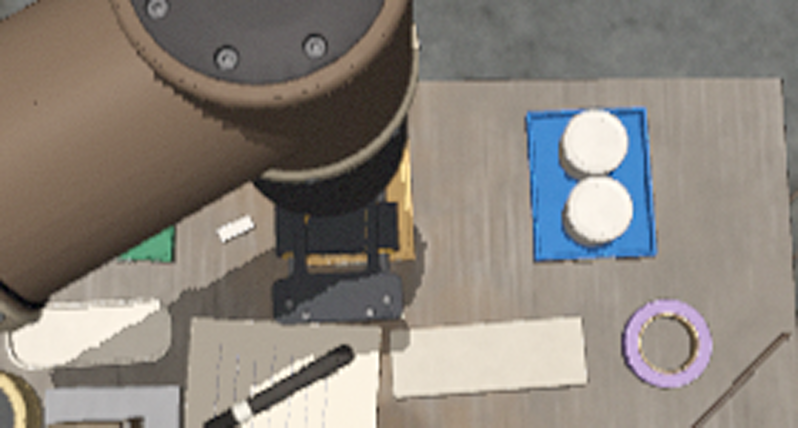

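Both sticks lie flat in the wooden tray, at (255,410) and (317,385), and the tins are fine. The gauge is untouched at (163,333). Now the jig block at (282,287).

```bash
python3 -m inch '[{"ax":0,"ay":0,"az":6,"dx":-40,"dy":-34,"dz":0,"fingers":63},{"ax":0,"ay":0,"az":12,"dx":-75,"dy":-64,"dz":0,"fingers":63},{"ax":0,"ay":0,"az":18.4,"dx":-89,"dy":-76.5,"dz":0,"fingers":63},{"ax":0,"ay":0,"az":18.4,"dx":-89,"dy":-76.5,"dz":15,"fingers":63},{"ax":0,"ay":0,"az":18.4,"dx":-89,"dy":-76.5,"dz":40,"fingers":63},{"ax":0,"ay":0,"az":18.4,"dx":-89,"dy":-76.5,"dz":65,"fingers":63},{"ax":0,"ay":0,"az":18.4,"dx":-89,"dy":-76.5,"dz":75,"fingers":63},{"ax":0,"ay":0,"az":18.4,"dx":-89,"dy":-76.5,"dz":77,"fingers":63}]';
python3 -c "
from h import *
go((.5355,.137,.005,-106.5))
s=snapshot('side'); cv2.imwrite('pics/side18.png',cv2.resize(cv2.cvtColor(s['image'][80:210,180:380],cv2.COLOR_RGB2BGR),None,fx=4,fy=4,interpolation=cv2.INTER_CUBIC))"
```

```text
clock: 22.82
tool_pos: [0.5353, 0.1364, 0.0234]
orientation: [179.9, -0.1, -106.4]
force: [0.1, -0.6, -0.3]
opening: 0.0631
t 22.82 at [0.5353 0.1364 0.0234] [ 1.799e+02 -1.000e-01 -1.064e+02] F [ 0.1 -0.6 -0.3] open 63.1 j [ 35.  22. -29.  -0. -40. -51.]
d [-0.6 -0.  18.4] a [ 0.06 -0.07  0.09]
```

View pics/side18.png

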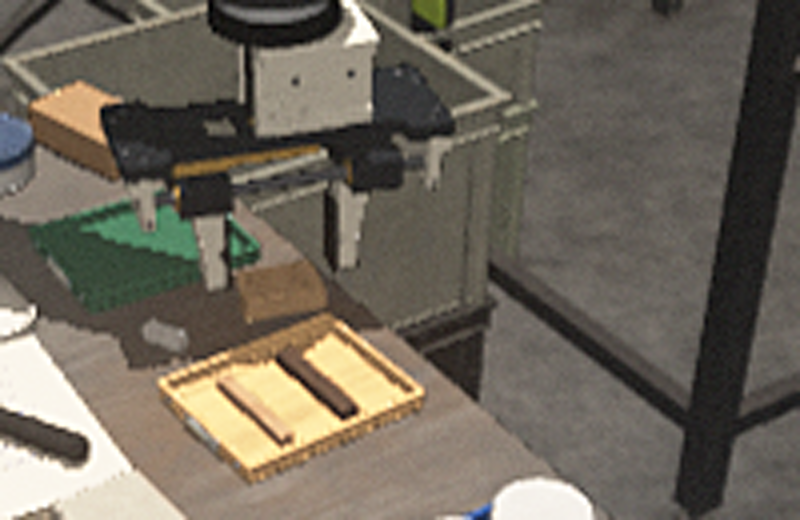

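```bash
python3 -c "
from h import *
s=snapshot('side'); K,R,t=cam(s); o=get_obs(); Rt=Ro.from_euler('xyz',o['orientation'],degrees=True); p=o['tool_pos']
im=cv2.resize(cv2.cvtColor(s['image'][80:210,180:380],cv2.COLOR_RGB2BGR),None,fx=4,fy=4,interpolation=cv2.INTER_CUBIC)
def pr(P):
    q=K@(R@P+t); return tuple(int(v) for v in ((q[:2]/q[2]-[180,80]+.5)*4))
for dz,c in ((0,(0,0,255)),(.018,(255,0,255))):
  for sg in (-1,1):
    a=pr(p+Rt.apply([-.0095,sg*.0316,dz])); b=pr(p+Rt.apply([.0095,sg*.0316,dz])); cv2.line(im,a,b,c,1)
V=verts('jig_block',(.5355,.139,np.radians(-16.5)))
for i in range(8):
  for j in range(i):
    if bin(i^j).count('1')==1: cv2.line(im,pr(V[i]),pr(V[j]),(0,255,0),1)
cv2.imwrite('pics/side19.png',im)"
```

```text
(no output)
```

View pics/side19.png

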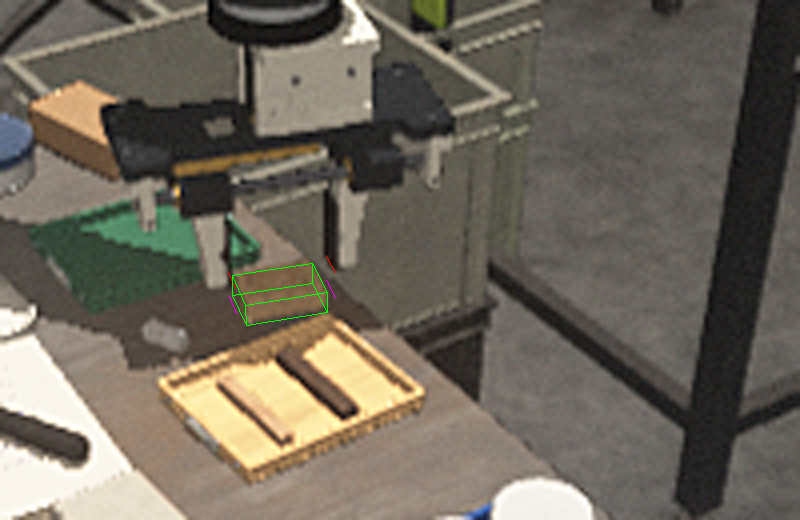

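The overlay agrees with the block within about 2 mm, but clearance is small. I'll open wider and shift 1.5 mm outward before descending.

```bash
python3 -m inch '[{"ax":0,"ay":0,"az":0,"dx":0,"dy":-1.5,"dz":0,"fingers":71},{"ax":0,"ay":0,"az":0,"dx":0,"dy":-1.5,"dz":0,"fingers":71},{"ax":0,"ay":0,"az":0,"dx":0,"dy":-1.5,"dz":6,"fingers":71},{"ax":0,"ay":0,"az":0,"dx":0,"dy":-1.5,"dz":12,"fingers":71},{"ax":0,"ay":0,"az":0,"dx":0,"dy":-1.5,"dz":17,"fingers":71},{"ax":0,"ay":0,"az":0,"dx":0,"dy":-1.5,"dz":18,"fingers":71},{"ax":0,"ay":0,"az":0,"dx":0,"dy":-1.5,"dz":18,"fingers":71}]';
python3 -m inch '[{"ax":0,"ay":0,"az":0,"dx":0,"dy":0,"dz":0,"fingers":45},{"ax":0,"ay":0,"az":0,"dx":0,"dy":0,"dz":0,"fingers":45},{"ax":0,"ay":0,"az":0,"dx":0,"dy":0,"dz":0,"fingers":45},{"ax":0,"ay":0,"az":0,"dx":0,"dy":0,"dz":0,"fingers":45}]'
python3 -c "
from h import *
go((.5355,.137,.005,-106.5))
s=snapshot('side'); cv2.imwrite('pics/side20.png',cv2.resize(cv2.cvtColor(s['image'][80:210,180:380],cv2.COLOR_RGB2BGR),None,fx=4,fy=4,interpolation=cv2.INTER_CUBIC))"
```

```text
clock: 23.8
tool_pos: [0.5374, 0.1367, 0.0057]
orientation: [180.0, -0.0, -106.4]
force: [0.5, 0.7, -0.5]
opening: 0.071
clock: 24.3
tool_pos: [0.5375, 0.1368, 0.0061]
orientation: [-180.0, 0.0, -106.4]
force: [-0.8, -0.5, 0.9]
opening: 0.0512
t 24.3 at [0.5375 0.1368 0.0061] [-180.     0.  -106.4] F [-0.8 -0.5  0.9] open 51.2 j [ 35.  23. -29.  -0. -38. -51.]
d [0.4 2.  1.1] a [-0.01  0.01  0.06]
```

View pics/side20.png

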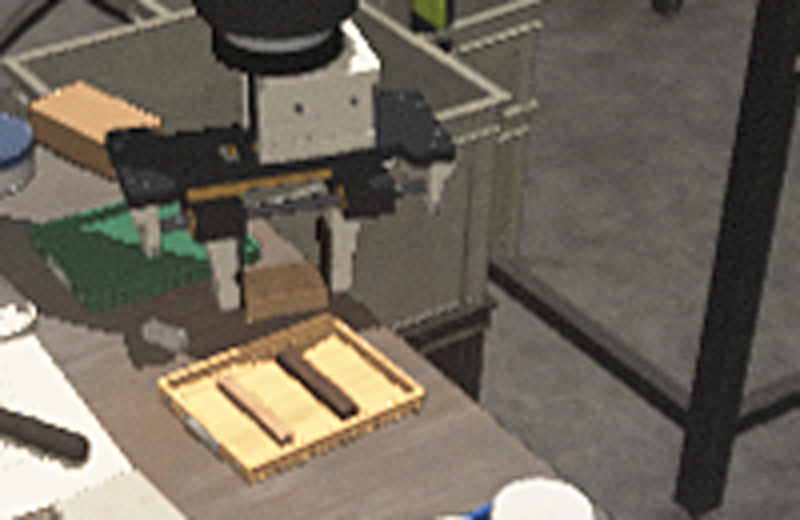

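The block is gripped, with the opening at 51.2 mm. I'll lift it.

```bash
python3 -m inch '[{"ax":0,"ay":0,"az":0,"dx":0,"dy":0,"dz":-5,"fingers":45},{"ax":0,"ay":0,"az":0,"dx":0,"dy":0,"dz":-30,"fingers":45},{"ax":0,"ay":0,"az":0,"dx":0,"dy":0,"dz":-60,"fingers":45},{"ax":0,"ay":0,"az":0,"dx":0,"dy":0,"dz":-60,"fingers":45}]'
python3 -c "
from h import *
go((.492,.235,.066,-90),(.492,.235,.0095,-90))
s=snapshot('side'); cv2.imwrite('pics/side21.png',cv2.resize(cv2.cvtColor(s['image'][60:190,180:380],cv2.COLOR_RGB2BGR),None,fx=4,fy=4,interpolation=cv2.INTER_CUBIC))"
```

```text
clock: 24.85
tool_pos: [0.539, 0.1376, 0.0685]
orientation: [-179.8, 0.2, -106.4]
force: [0.3, -0.1, -0.3]
opening: 0.0518
t 24.85 at [0.539  0.1376 0.0685] [-179.8    0.2 -106.4] F [ 0.3 -0.1 -0.3] open 51.8 j [ 35.  18. -26.   0. -45. -51.]
d [-80.2  72.6   2.6] a [ -0.21   0.16 -16.42]
d [-80.   72.8  59.1] a [ -0.21   0.16 -16.42]
```

View pics/side21.png

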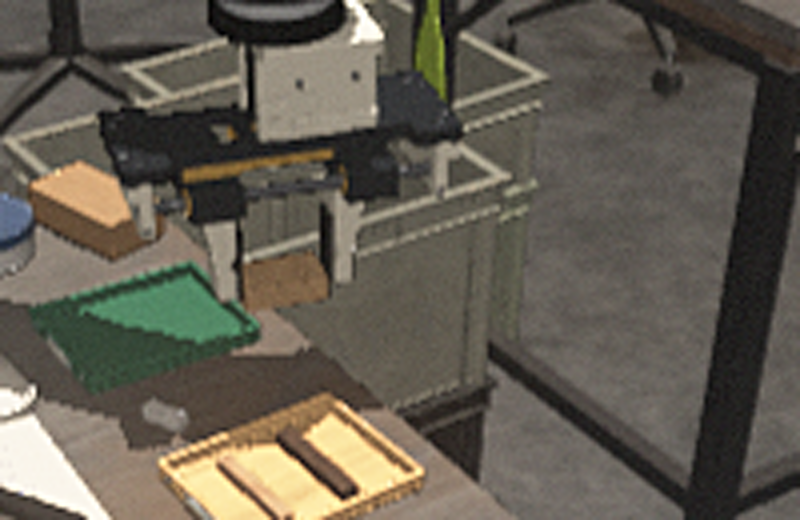

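```bash
python3 -m inch '[{"ax":0,"ay":0,"az":-8,"dx":-35,"dy":32,"dz":-5,"fingers":45},{"ax":0,"ay":0,"az":-16.4,"dx":-70,"dy":63,"dz":-5,"fingers":45},{"ax":0,"ay":0,"az":-16.4,"dx":-80,"dy":72.7,"dz":0,"fingers":45},{"ax":0,"ay":0,"az":-16.4,"dx":-80,"dy":72.7,"dz":20,"fingers":45},{"ax":0,"ay":0,"az":-16.4,"dx":-80,"dy":72.7,"dz":40,"fingers":45},{"ax":0,"ay":0,"az":-16.4,"dx":-80,"dy":72.7,"dz":50,"fingers":45},{"ax":0,"ay":0,"az":-16.4,"dx":-80,"dy":72.7,"dz":56,"fingers":45},{"ax":0,"ay":0,"az":-16.4,"dx":-80,"dy":72.7,"dz":57,"fingers":45}]'
python3 -c "
from h import *
go((.492,.235,.0095,-90))
s=snapshot('side'); cv2.imwrite('pics/side22.png',cv2.resize(cv2.cvtColor(s['image'][60:190,150:350],cv2.COLOR_RGB2BGR),None,fx=4,fy=4,interpolation=cv2.INTER_CUBIC))"
```

```text
clock: 25.9
tool_pos: [0.4904, 0.2336, 0.009]
orientation: [180.0, -0.0, -90.1]
force: [-2.3, -2.6, 8.4]
opening: 0.0518
t 25.9 at [0.4904 0.2336 0.009 ] [180.   -0.  -90.1] F [-2.3 -2.6  8.4] open 51.8 j [ 46.  22. -30.   0. -37. -46.]
d [-1.4 -1.6 -0.5] a [ 0.02 -0.03 -0.07]
```

View pics/side22.png

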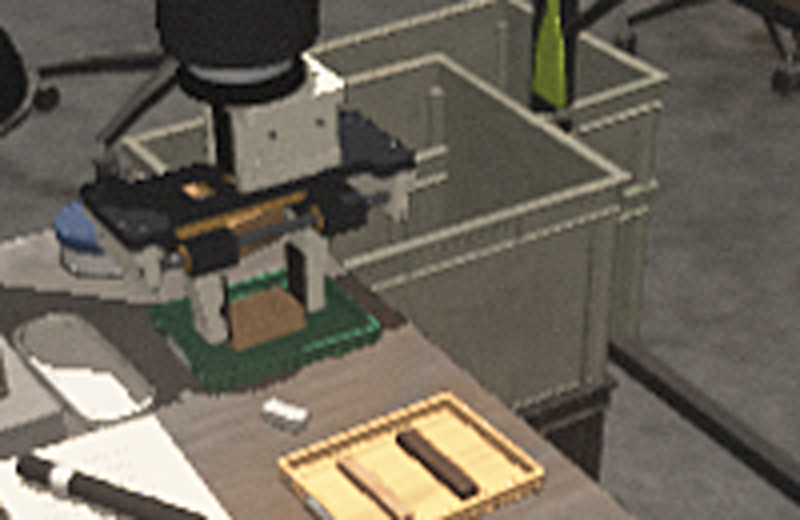

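The block is on the floor in the middle of the green tray at (265,315), and the 8 N upward force confirms contact. I'll release, lift and retreat.

```bash
python3 -m inch '[{"ax":0,"ay":0,"az":0,"dx":0,"dy":0,"dz":-0.5,"fingers":61},{"ax":0,"ay":0,"az":0,"dx":0,"dy":0,"dz":-0.5,"fingers":61},{"ax":0,"ay":0,"az":0,"dx":0,"dy":0,"dz":-0.5,"fingers":61},{"ax":0,"ay":0,"az":0,"dx":0,"dy":0,"dz":-12,"fingers":61},{"ax":0,"ay":0,"az":0,"dx":0,"dy":0,"dz":-60,"fingers":61},{"ax":0,"ay":0,"az":0,"dx":0,"dy":0,"dz":-120,"fingers":61},{"ax":0,"ay":0,"az":0,"dx":0,"dy":0,"dz":-180,"fingers":61},{"ax":0,"ay":0,"az":0,"dx":0,"dy":0,"dz":-200,"fingers":61}]'
python3 -m inch '[{"ax":0,"ay":0,"az":0,"dx":50,"dy":-20,"dz":0,"fingers":61},{"ax":0,"ay":0,"az":0,"dx":110,"dy":-30,"dz":0,"fingers":61},{"ax":0,"ay":0,"az":0,"dx":170,"dy":-30,"dz":0,"fingers":61},{"ax":0,"ay":0,"az":0,"dx":230,"dy":-20,"dz":0,"fingers":61},{"ax":0,"ay":0,"az":0,"dx":290,"dy":0,"dz":0,"fingers":61},{"ax":0,"ay":0,"az":0,"dx":350,"dy":20,"dz":0,"fingers":61},{"ax":0,"ay":0,"az":0,"dx":410,"dy":40,"dz":0,"fingers":61},{"ax":0,"ay":0,"az":0,"dx":470,"dy":60,"dz":0,"fingers":61}]'
python3 -m inch '[{"ax":0,"ay":0,"az":0,"dx":50,"dy":20,"dz":0,"fingers":61},{"ax":0,"ay":0,"az":0,"dx":110,"dy":40,"dz":0,"fingers":61},{"ax":0,"ay":0,"az":0,"dx":170,"dy":60,"dz":0,"fingers":61},{"ax":0,"ay":0,"az":0,"dx":230,"dy":80,"dz":0,"fingers":61},{"ax":0,"ay":0,"az":0,"dx":290,"dy":100,"dz":0,"fingers":61},{"ax":0,"ay":0,"az":0,"dx":350,"dy":120,"dz":0,"fingers":61},{"ax":0,"ay":0,"az":0,"dx":350,"dy":120,"dz":0,"fingers":61}]'
python3 - <<'E'
from h import *
go()
T={"wood_tray":(.4872,.0471,.04),"blue_tray":(.489,-.146,.03),"green_tray":(.492,.2353,-.02)}
G={"dark_stick":("wood_tray",[(.506,.048,.04)]),"pale_stick":("wood_tray",[(.463,.046,.04)]),"jig_block":("green_tray",[(.491,.235,0.)]),"tin_1":("blue_tray",[(.516,-.1455),(.461,-.1475)]),"slip_gauge":(None,[(.455,.138,.46)]),"tape_roll":(None,[(.3604,-.2005)])}
S={c:snapshot(c) for c in("top","side")}
for c in S: save(S[c],c+"_end")
for n,(tr,gs) in G.items():
    z0=.003 if tr else 0
    for g in gs:
        ob=[]
        for c in S:
            b=None
            for r in trace(n,c):
                q=sil(S[c],n,g,z0); i=np.minimum(q,r["mask"]).sum()/np.maximum(q,r["mask"]).sum()
                if i>.2 and (b is None or i>b[0]): b=(i,r["mask"].astype(float))
            if b: ob.append((S[c],b[1]))
        if not ob: print(n,g,"no mask"); continue
        x,e=fit(ob,n,g,z0); l=""
        if tr:
            t=T[tr]; d=x[:2]-t[:2]; a=t[2]; l=np.round([d[0]*np.cos(a)+d[1]*np.sin(a),-d[0]*np.sin(a)+d[1]*np.cos(a)],4)
        print(n,len(ob),x.round(3),round(e,2),"in tray",l)
E
```

```text
clock: 26.95
tool_pos: [0.4917, 0.235, 0.2144]
orientation: [-179.7, 0.3, -90.0]
force: [0.5, -0.6, -1.7]
opening: 0.0606
clock: 27.95
tool_pos: [0.4301, -0.2349, 0.2102]
orientation: [-179.9, -0.0, -90.0]
force: [1.6, -0.9, 0.3]
opening: 0.0612
clock: 28.82
tool_pos: [0.3084, -0.5861, 0.2084]
orientation: [179.9, 0.0, -90.3]
force: [0.7, 1.2, -0.3]
opening: 0.061
t 28.82 at [ 0.3084 -0.5861  0.2084] [179.9   0.  -90.3] F [ 0.7  1.2 -0.3] open 61.0 j [-45.  20.  -3.   0. -68.  45.]
dark_stick 2 [0.505 0.047 0.001] 0.15 in tray [ 0.0176 -0.0006]
pale_stick 2 [0.462 0.046 0.04 ] 0.19 in tray [-0.0251 -0.0006]
jig_block 1 [ 0.49   0.238 -0.103] 0.16 in tray [-0.0021  0.0028]
tin_1 2 [ 0.516 -0.144] 0.21 in tray [0.0272 0.0009]
tin_1 2 [ 0.463 -0.146] 0.13 in tray [-0.0257  0.0007]
slip_gauge 1 [0.455 0.14  0.315] 0.22 in tray 
tape_roll 2 [ 0.36  -0.201] 0.44 in tray
```

View pics/side_end.png

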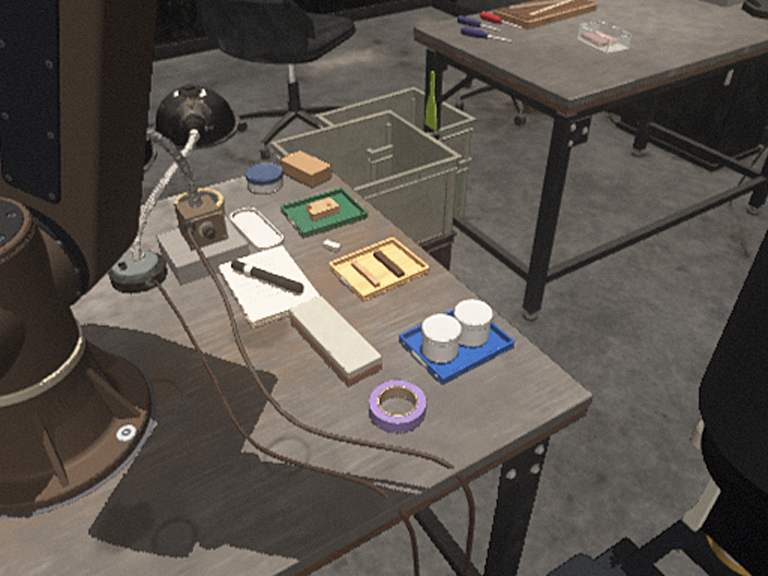

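View pics/top_end.png

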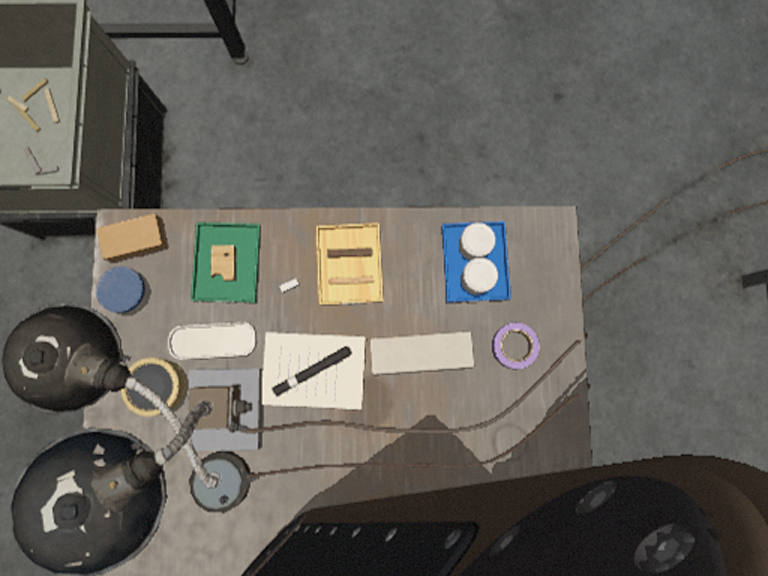

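Both pictures show everything in its tray. In the top view the block is at (223,262), the sticks at (350,252) and (351,281), and the tins at (478,240) and (480,275). The gauge at (288,286) and the tape at (517,345) have not moved, and the arm is clear.

```bash
python3 -c "
from plant import *
print(close_job())"
```

```text
the job is handed in; nothing more can be done
None
```

I sorted all five things into their trays and handed the job in at about 29 s of robot time, with the arm clear of the bench. There is no verdict to report.

| Thing | Tray | Measured offset from tray centre, x / y |
|---|---|---|
| dark_stick | wooden | +18 / -1 mm |
| pale_stick | wooden | -25 / -1 mm |
| far tin | blue | +27 / +1 mm |
| near tin | blue | -26 / +1 mm |
| jig_block | green | -2 / +3 mm |

- **Released and flat:** the last pictures from both cameras show each thing flat on its tray floor. I judged this by eye from the pictures, not by a height measurement. The tins stayed upright in every picture.
- **Left alone:** the slip gauge and tape roll measured within about 2 mm of where they started. The gauge's starting position is only a coarse mask estimate, because its first silhouette fit failed.
- **Weaker checks:** the final fits of the jig block and the gauge had only one usable camera mask each. The block's fitted angle is off because its notch upsets the fit. The tape roll's fit error was large (0.44) because the hole in the roll is not modelled.
- **Grip reading:** both tins read 48.6 mm between the fingers. That points to a grip on the 49 mm body, not the 51 mm lid I aimed for. They held and were set down normally.

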